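# Raise the phone on the stand with a clear view

## Task

Get the phone ready for a video call: lay it in the phone stand that does not have the pencil cup standing in front of it, right way up with the screen facing out, centred and with its lower end down on the ledge, while the stand is still laid back. Then press that stand's orange lever all the way down to raise the phone. Leave the other stand and everything else on the desk as they are.

Things in the scene. Friction and masses are not known exactly. Their poses are not given: they have to be found in the camera images.
- phone: loose phone in a red case, 145 mm long (x, +x to its top end), 68 mm wide (y), 11 mm thick, about 190 g, lying face up. Origin: centre of its underside; z points out of the screen. On its face the top end has a white speaker slot, the bottom end a small white dot.
- phone_top (a point): middle of the phone's top end, at half thickness
- left: fixed foot of the left acrylic phone stand (left/right as the robot sees it; smoked foot, pale back rest): plate 150 x 100 x 8 mm and two cheeks (28 mm long, outer faces 43 mm either side of the middle, up to 59 mm high). Origin on the desk straight below the cradle's hinge; the stand faces its -x. The plate spans x -50 to +100 mm. The hinge axis runs along y, 50 mm above the origin.
- left_tilt (a joint): angle of the left stand's hinged cradle: 0 = back rest laid back, 25 degrees above level; it grows as the lever is pressed down and the back rest rises, to the stop at 0.54 (56 degrees above level). Stiff hinge, stays where it is left; the paddle needs about 5 to 9 N.
- left_seat (a point): on the moving cradle: middle of the corner where back rest face meets ledge, 16 mm off the hinge axis along the face normal. x runs up the back rest, z is the face normal (front and up), y along the hinge: a seated phone has this orientation, its origin 72.5 mm up x. The blue ledge ends in a lip 6 mm high (x), its inner face 16 mm and outer face 20 mm from the back rest (z).
- left_top (a point): middle of the upper end of that back rest's face, 128 mm up from the seat; the back rest is 62 mm wide (y) and 4 mm thick
- left_paddle (a point): middle of the orange lever paddle fixed to the cradle: a plate 34 mm long, 26 mm wide (y), 6 mm thick, 81 mm from the hinge axis in front of the stand and 58 mm to the -y side of the stand's middle. Axes as the seat's. Seen from the side the lever runs from the hinge forward and up at 35 degrees above level at tilt 0, and 4 degrees at the stop; press on its upper face.
- left_front (a point): point on the desk 155 mm in front of the stand's origin, where either the pencil cup or the coaster stands
- right: fixed foot of the right acrylic phone stand (left/right as the robot sees it; smoked foot, pale back rest): plate 150 x 100 x 8 mm and two cheeks (28 mm long, outer faces 43 mm either side of the middle, up to 59 mm high). Origin on the desk straight below the cradle's hinge; the stand faces its -x. The plate spans x -50 to +100 mm. The hinge axis runs along y, 50 mm above the origin.
- right_tilt (a joint): angle of the right stand's hinged cradle: 0 = back rest laid back, 25 degrees above level; it grows as the lever is pressed down and the back rest rises, to the stop at 0.54 (56 degrees above level). Stiff hinge, stays where it is left; the paddle needs about 5 to 9 N.
- right_seat (a point): on the moving cradle: middle of the corner where back rest face meets ledge, 16 mm off the hinge axis along the face normal. x runs up the back rest, z is the face normal (front and up), y along the hinge: a seated phone has this orientation, its origin 72.5 mm up x. The blue ledge ends in a lip 6 mm high (x), its inner face 16 mm and outer face 20 mm from the back rest (z).
- right_top (a point): middle of the upper end of that back rest's face, 128 mm up from the seat; the back rest is 62 mm wide (y) and 4 mm thick
- right_paddle (a point): middle of the orange lever paddle fixed to the cradle: a plate 34 mm long, 26 mm wide (y), 6 mm thick, 81 mm from the hinge axis in front of the stand and 58 mm to the -y side of the stand's middle. Axes as the seat's. Seen from the side the lever runs from the hinge forward and up at 35 degrees above level at tilt 0, and 4 degrees at the stop; press on its upper face.
- right_front (a point): point on the desk 155 mm in front of the stand's origin, where either the pencil cup or the coaster stands
- pencil_cup: loose steel pencil cup full of pencils, 76 mm across, 100 mm high, pencils up to 170 mm high; origin under its centre. Stands in front of one of the two stands.
- coaster: loose white ceramic coaster, 92 mm across, 8 mm thick, origin under its centre. Lies in front of the other stand.
- stapler: loose green stapler, 130 (x) x 36 x 54 mm, origin under its centre
- paperweight: loose round glass paperweight, 72 mm across, 44 mm high, origin under its centre
Mind the look-alikes: they are no part of the job. Of the things that look like the pencil_cup, the smaller one is meant. There is more than one size of the phone; the one meant has the size given above.

How it is judged:
By the outcome, as a careful person would: the job done as asked, in the order asked, and still so for the second after the job is handed in, with the robot touching nothing.
It also fails if it takes over 54 s, if anything falls off the work surface, if the arm or the gripper's body presses on something with over 40 N, if the wrist force passes 120 N, or if a joint passes its speed limit or range.

## Robot

A 6-joint arm with a two-finger parallel gripper is mounted at the origin on the work surface. World frame = base frame: x ahead of the robot, y to its left, z up, the work surface at z = 0. Lengths are in m, angles in degrees, forces in N, time in s.
With the tool pointing down it reaches from about 0.3 to 0.75 m from the base axis. Payload 8.5 kg.
Tool frame: the origin (TCP) lies between the finger pads; the fingertips stand ahead of it and the grasp point (between the pads) lies 8 mm behind it (env.tcp_to_tips is the z of the fingertips in the tool frame, in m); z points along the fingers, x is the direction in which the jaws open and shut, and the axes are right-handed (so a half turn about z gives the same grasp; the last joint's range is limited). The gripper opens to 85 mm and grips with 20 to 120 N. Pads are 22 mm wide; open, the fingers measure 114 mm over their backs; the gripper's body (76 mm by 85 mm) begins 54 mm behind the grasp point. The pads swing forward as they close: fully open they stand 13 mm farther back than shut.
Start: joints at [59.399, 21.807, 74.336, -0, 83.858, -12.336], TCP at [0.172, 0.522, 0.242] pointing down, gripper open.
Joint ranges: [-178.18, 178.18], [-50.72, 133.34], [12.68, 142.11], [-81.47, 261.47], [9.98, 163.14], [-165.26, 165.26]. Speed limits (degrees/s): [136.94, 136.94, 180, 180, 180, 180].

## Interface

Orientations are given as a 3x3 rotation matrix whose columns are the frame's x, y, z axes.
In Python, from rig import observe, viewer, env gives the robot as it stands.
- The arm moves only by the tool jog_arm, never from a script. Its arguments are lists of equal length, an entry for each row: "dr": the turn, a rotation vector about the tool's x, y, z in rad, a list of three; "slide": the shift along the tool's x, y, z in m, a list of three; "gripper": the opening, from -1 (shut) to 1 (fully open), so that 0 is half open. In form: {"dr": [[rx, ry, rz], ...], "slide": [[dx, dy, dz], ...], "gripper": [gripper, ...]}. A call has exactly 10 rows; each row shifts and turns the commanded pose from where the row before left it, along the tool's axes as they then stand; what a row does not reach is not made up. A row lasts 1/10 s, in which the tool goes at most 50 mm and 8.59 degrees, less where a joint would pass 70% of its speed; a pose out of reach is approached as far as the arm can. A call is refused whole if a number of a shift passes 0.05 or a number of a turn 0.15, either way. A call with a gripper value outside its range is refused whole. The fingers move at their own pace and stop on an object; "force" is the grip in N (left out, the last holds). Time passes only in rows, so rows that do not move let the fingers close, or fill a call up. It gives the time, the measured TCP pose, the force and the opening at its end, in the units of the state.
- observe(): the state, without advancing time (a new reading comes with each control period).
- viewer.get_image(name): name is "scene" or "top"; returns a dict with "pixels" (480x640x3 uint8, blue, green, red), "camera_matrix" (3x3 intrinsics, pixels), "R" (3x3) and "t" (3): a world point X has camera coordinates R X + t. Camera axes: x right, y down, z forward; pixel columns grow to the right and rows downward; lengths in m; the calibration is good to about 2 mm. A picture is of the moment at which its call begins. There is no depth.
- env.close_job(): hands the job in, once; it reports no verdict.
The state is a dict: "time_s": time; "q": joint angles; "qvel": joint speeds; "joint_efforts": joint torques, N m; "position": TCP position; "tool_rot": TCP orientation; "ft_force": force on the tool from outside, world axes, zero at the start; "wrist_torque": the same for the moment, N m; "grip_width": finger opening in m.
Only numpy, scipy, OpenCV 4.12 (cv2) and the standard library are available. Lean on these libraries where they do the work, as an engineer would, in place of code of your own. Each camera call takes 0.05 s, during which the arm holds its last target.

## Working session

There is one attempt and no reset: what is moved stays moved. The work goes in short steps, Python scripts to look and compute and a tool call to move; the robot and the scene stay as the last step left them, time stands still between calls to the robot, and variables do not carry over. Pictures are saved under pics/ and viewed, and the job is handed in when it is done.

Besides the shell and the picture viewer there is one more tool, called after ">>>" in YAML: its name, and indented under it one key for each argument. jog_arm: Moves the arm, as the interface text tells. Its arguments: {"type":"object","properties":{"dr":{"type":"array","items":{"type":"array","items":{"type":"number"}}},"slide":{"type":"array","items":{"type":"array","items":{"type":"number"}}},"gripper":{"type":"array","items":{"type":"number"}},"force":{"type":"number"}},"required":["dr","slide","gripper"]}

```bash
ls; mkdir -p pics
python3 - <<'E'
from rig import observe, viewer, env
import cv2
s=observe()
for k,v in s.items(): print(k,v)
print(env.tcp_to_tips)
for n in ("scene","top"):
    d=viewer.get_image(n); cv2.imwrite(f"pics/{n}0.png",d["pixels"]); print(n,d["camera_matrix"],d["R"],d["t"])
E
```

```text
pics
time_s 0.0
q [ 5.94003467e+01  2.18416291e+01  7.43835828e+01 -1.13196360e-04
  8.38589040e+01 -1.23354797e+01]
qvel [ 0.01987409 -0.08637727 -0.01925836 -0.06783445 -0.06763365  0.00180459]
joint_efforts [-3.67409402e-04 -4.48455405e+01 -2.31279337e+01 -2.67510868e-04
  4.72618281e-03  2.19969604e-05]
position [0.17222779 0.52205273 0.24171268]
tool_rot [[ 3.13397991e-01  9.49621579e-01 -7.45624655e-04]
 [ 9.49620788e-01 -3.13398723e-01 -1.26465874e-03]
 [-1.43462504e-03 -3.11719165e-04 -9.99998922e-01]]
ft_force [-0.22356882  0.25480613  0.07457382]
wrist_torque [ 0.03198517  0.01106426 -0.00593873]
grip_width 0.08522924564400154
0.011
scene [[468.55941853   0.         312.58924035]
 [  0.         468.55941853 239.09725572]
 [  0.           0.           1.        ]] [[-9.40875789e-02  9.95563618e-01 -7.80776881e-04]
 [ 7.91866747e-01  7.43614532e-02 -6.06149675e-01]
 [-6.03402504e-01 -5.76494267e-02 -7.95350213e-01]] [ 0.02133048 -0.30636122  1.61864107]
top [[463.93718463   0.         324.81969   ]
 [  0.         463.93718463 239.71293251]
 [  0.           0.           1.        ]] [[ 2.90418928e-02 -9.99578054e-01  5.32353821e-04]
 [-9.92396999e-01 -2.88969698e-02 -1.19637623e-01]
 [ 1.19602525e-01  2.94619668e-03 -9.92817484e-01]] [0.0083475  0.46584019 1.10383976]
```

View pics/scene0.png

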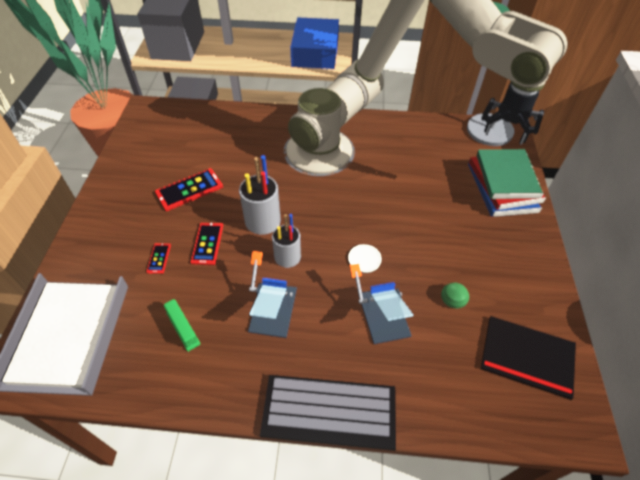

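View pics/top0.png

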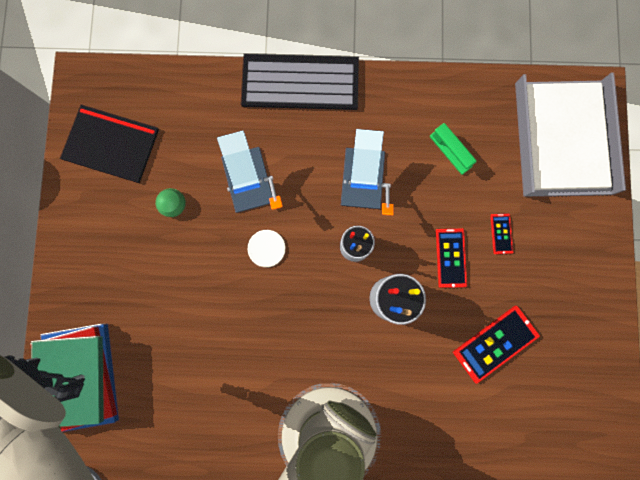

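```bash
cat > h.py <<'E'
import numpy as np, cv2
from rig import observe, viewer, env
def ray(d,uv):
    K,R,t=map(np.array,(d["camera_matrix"],d["R"],d["t"]))
    c=-R.T@t; v=R.T@np.linalg.inv(K)@np.array([uv[0],uv[1],1.]); return c,v
def onz(d,uv,z):
    c,v=ray(d,uv); return c+v*(z-c[2])/v[2]
def tri(d1,u1,d2,u2):
    c1,v1=ray(d1,u1);c2,v2=ray(d2,u2);v1/=np.linalg.norm(v1);v2/=np.linalg.norm(v2)
    A=np.stack([v1,-v2],1);s=np.linalg.lstsq(A,c2-c1,rcond=None)[0]
    p,q=c1+s[0]*v1,c2+s[1]*v2
    return (p+q)/2,np.linalg.norm(p-q)
def proj(d,X):
    K,R,t=map(np.array,(d["camera_matrix"],d["R"],d["t"])); x=K@(R@np.array(X)+t); return x[:2]/x[2]
def big(n,name,roi,k=4):
    p=viewer.get_image(n)
    x0,y0,x1,y1=roi; im=cv2.resize(p["pixels"][y0:y1,x0:x1],None,fx=k,fy=k,interpolation=cv2.INTER_CUBIC); cv2.imwrite(name,im); return p
E
python3 - <<'E'
from h import *
for n in ("top","scene"):
    d=viewer.get_image(n); im=d["pixels"]; hsv=cv2.cvtColor(im,cv2.COLOR_BGR2HSV); H,S,V=cv2.split(hsv)
    np.save(f"{n}.npy",d,allow_pickle=True)
    masks=dict(red=((H<6)|(H>174))&(S>180)&(V>110),orange=(H>=6)&(H<16)&(S>200)&(V>200),blue=(H>105)&(H<122)&(S>180)&(V>120),pale=(H>80)&(H<110)&(S<90)&(S>15)&(V>160))
    for k,m in masks.items():
        m=m.astype(np.uint8)*255
        if k=="red": m=cv2.morphologyEx(m,cv2.MORPH_CLOSE,np.ones((5,5)))
        for c in cv2.findContours(m,cv2.RETR_EXTERNAL,cv2.CHAIN_APPROX_NONE)[0]:
            a=cv2.contourArea(c)
            if a<25: continue
            r=cv2.minAreaRect(c); b=cv2.boxPoints(r)
            M=cv2.moments(c); cen=(M['m10']/M['m00'],M['m01']/M['m00'])
            z={'red':.011}.get(k,.05)
            P=[onz(d,p,z) for p in b]
            print(n,k,a,np.round(cen,1),"L",np.round([np.linalg.norm(P[1]-P[0]),np.linalg.norm(P[2]-P[1])],3),np.round(onz(d,cen,z)[:2],3), [tuple(np.round(p,1)) for p in b.tolist()] if a>60 else '')
d1=np.load("top.npy",allow_pickle=True).item();
cv2.imwrite("pics/z1.png",cv2.resize(d1["pixels"][115:290,205:345],None,fx=4,fy=3.4,interpolation=cv2.INTER_CUBIC))
d2=np.load("scene.npy",allow_pickle=True).item();
cv2.imwrite("pics/z2.png",cv2.resize(d2["pixels"][235:350,330:480],None,fx=5,fy=5,interpolation=cv2.INTER_CUBIC))
cv2.imwrite("pics/z3.png",cv2.resize(d1["pixels"][205:395,415:555],None,fx=4,fy=3.1,interpolation=cv2.INTER_CUBIC))
E
```

```text
top red 130.0 [106.4 405. ] L [0.017 0.09 ] [0.057 0.529] [(np.float64(103.0), np.float64(378.0)), (np.float64(110.1), np.float64(377.8)), (np.float64(111.1), np.float64(416.9)), (np.float64(104.0), np.float64(417.1))]
top red 110.0 [ 82.9 333.2] L [0.085 0.017] [0.223 0.6  ] [(np.float64(59.0), np.float64(337.0)), (np.float64(93.6), np.float64(327.6)), (np.float64(95.5), np.float64(334.3)), (np.float64(60.8), np.float64(343.8))]
top red 3162.5 [495.8 344.2] L [0.198 0.096] [ 0.226 -0.397] [(np.float64(451.2), np.float64(351.9)), (np.float64(515.8), np.float64(303.4)), (np.float64(540.3), np.float64(336.0)), (np.float64(475.6), np.float64(384.5))]
top red 42.5 [393.3 290.7] L [0.024 0.012] [ 0.347 -0.149] 
top red 1645.5 [450.9 257.7] L [0.072 0.148] [ 0.432 -0.29 ] [(np.float64(434.8), np.float64(228.6)), (np.float64(463.9), np.float64(227.1)), (np.float64(466.9), np.float64(286.9)), (np.float64(437.8), np.float64(288.4))]
top red 160.5 [499.6 235.9] L [0.051 0.102] [ 0.49  -0.411] [(np.float64(489.5), np.float64(214.1)), (np.float64(509.6), np.float64(212.3)), (np.float64(513.3), n
[... 2445 characters left out ...]
] L [0.011 0.055] [ 0.576 -0.069] 
scene blue 284.5 [323.7  37. ] L [0.111 0.15 ] [-0.644 -0.035] [(np.float64(301.7), np.float64(41.3)), (np.float64(304.3), np.float64(27.4)), (np.float64(337.5), np.float64(33.7)), (np.float64(334.9), np.float64(47.5))]
scene pale 673.0 [391.5 305. ] L [0.067 0.106] [0.615 0.239] [(np.float64(371.1), np.float64(294.6)), (np.float64(390.8), np.float64(281.8)), (np.float64(411.9), np.float64(314.4)), (np.float64(392.2), np.float64(327.2))]
scene pale 776.0 [268.1 301.7] L [0.109 0.071] [ 0.635 -0.076] [(np.float64(249.1), np.float64(314.2)), (np.float64(263.2), np.float64(278.9)), (np.float64(287.4), np.float64(288.6)), (np.float64(273.2), np.float64(323.9))]
```

View pics/z1.png

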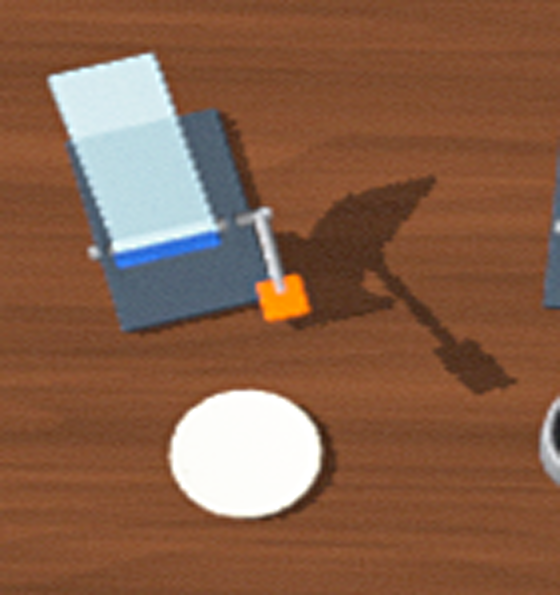

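View pics/z2.png

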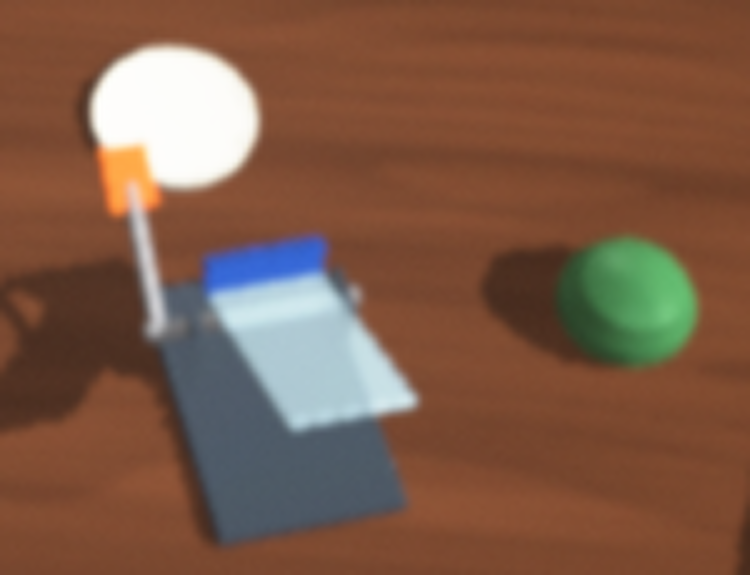

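View pics/z3.png

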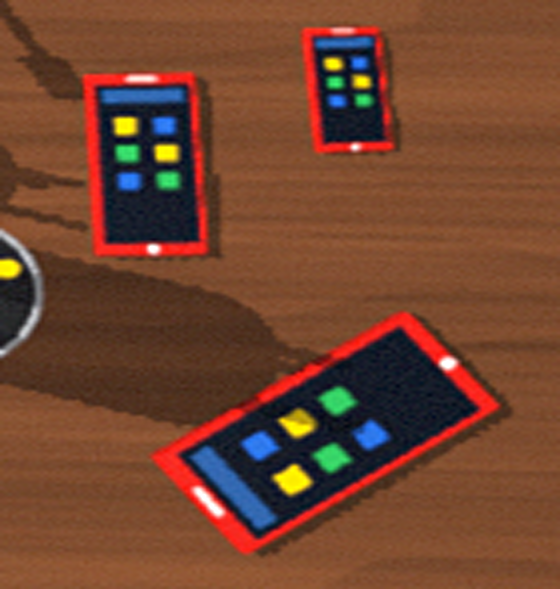

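Run:
```python
from h import *
d1=np.load("top.npy",allow_pickle=True).item();d2=np.load("scene.npy",allow_pickle=True).item()
f1=lambda U,V:((U+.5)/4-.5+205,(V+.5)/3.4-.5+115)
f2=lambda U,V:((U+.5)/5-.5+330,(V+.5)/5-.5+235)
P={}
for nm,d,f,pts in (("top",d1,f1,dict(BL=(48,77,.1186),BR=(154,53,.1186),FL=(125,330,.008),RR=(216,110,.008),FR=(260,303,.008))),
                ("scene",d2,f2,dict(BR=(297,431,.1186),BL=(419,402,.1186),RR=(221,544,.008),RL=(407,508,.008)))):
    for k,(U,V,z) in pts.items():
        P[nm,k]=f(U,V); print(nm,k,np.round(onz(d,f(U,V),z),4))
for k in("BL","BR","RR"): print(k,tri(d1,P["top",k],d2,P["scene",k]))
# paddle + ledge tri
c=f1(283,298);c2=f2(130,180);print("paddle",tri(d1,c,d2,c2))
loc={"BL":(.1092,.031),"BR":(.1092,-.031),"FL":(-.05,.05),"FR":(-.05,-.05),"RR":(.1,-.05),"RL":(.1,.05)}
A=[];B=[]
zz=dict(BL=.1186,BR=.1186)
for (n,k),uv in P.items():
    A.append(loc[k]);B.append(onz(d1 if n=="top" else d2,uv,zz.get(k,.008))[:2])
A=np.array(A);B=np.array(B)
a=A-A.mean(0);b=B-B.mean(0)
th=np.arctan2((a[:,0]*b[:,1]-a[:,1]*b[:,0]).sum(),(a*b).sum())
R=np.array([[np.cos(th),-np.sin(th)],[np.sin(th),np.cos(th)]])
o=B.mean(0)-R@A.mean(0)
print("yaw",np.degrees(th),"o",o); print(np.round((B-(A@R.T+o))*1000,1))
W=lambda x,y,z:np.r_[R@[x,y]+o,z]
pad=W(-.081*np.cos(np.radians(35)),-.058,.05+.081*np.sin(np.radians(35)))
print("paddle pred",pad,proj(d1,pad),c,proj(d2,pad),c2)
l=W(-.0068,0,.0645);print("seat",l)
# phone
b=np.array([(434.8,228.6),(463.9,227.1),(466.9,286.9),(437.8,288.4)])+.0
Q=np.array([onz(d1,p,.011) for p in b]);top=(Q[0]+Q[1])/2;bot=(Q[2]+Q[3])/2
print("phone c",Q.mean(0),"yaw",np.degrees(np.arctan2(*(top-bot)[1::-1])))
```

```text
top BL [0.6848 0.2777 0.1186]
top BR [0.7034 0.2175 0.1186]
top FL [0.5318 0.2463 0.008 ]
top RR [0.7004 0.1972 0.008 ]
top FR [0.5545 0.1628 0.008 ]
scene BR [0.6969 0.2232 0.1186]
scene BL [0.6764 0.2803 0.1186]
scene RR [0.7047 0.1994 0.008 ]
scene RL [0.6762 0.293  0.008 ]
BL (array([0.68169067, 0.2770164 , 0.12764835]), np.float64(0.003137848715691711))
BR (array([0.70096842, 0.21929812, 0.12528557]), np.float64(0.0060780436320434245))
RR (array([0.70218088, 0.19902435, 0.00230899]), np.float64(0.0019087243280900507))
paddle (array([0.54292177, 0.14079744, 0.08636325]), np.float64(0.00220378024815401))
yaw 16.657677332100235 o [0.58941855 0.21809423]
[[-0.4 -1.4]
 [ 0.5 -2.2]
 [ 4.7 -5.3]
 [ 0.8 -1.7]
 [-1.4  7. ]
 [-6.   3.5]
 [-8.8  1.2]
 [ 5.2  0.6]
 [ 5.3 -1.7]]
paddle pred [0.54247757 0.14350843 0.09645969] [273.25802102 201.59092624] (275.375, 202.29411764705884) [356.51450236 268.38860491] (355.6, 270.6)
seat [0.58290391 0.21614499 0.0645    ]
phone c [ 0.43229064 -0.28990227  0.011     ] yaw 2.669145727015386
```

Run:
```python
from h import *
d1=np.load("top.npy",allow_pickle=True).item();d2=np.load("scene.npy",allow_pickle=True).item()
for n,d,roi in(("top",d1,(205,115,345,290)),("scene",d2,(330,235,480,350))):
    x0,y0,x1,y1=roi; im=cv2.resize(d["pixels"][y0:y1,x0:x1],None,fx=4,fy=4,interpolation=cv2.INTER_CUBIC)
    hsv=cv2.cvtColor(im,cv2.COLOR_BGR2HSV);H,S,V=map(lambda a:a.astype(int),cv2.split(hsv))
    B,G,Rr=[im[...,i].astype(int) for i in range(3)]
    ms=dict(standnotbrown=((B-Rr)>8),blue=(B-Rr>110)&(S>150),orange=(Rr>200)&(Rr-B>120)&(S>120)&(G>80),pale=(V>150)&(B-Rr>3)&(S<110))
    vis=im.copy()
    for (k,m),col in zip(ms.items(),[(0,255,255),(0,0,255),(0,255,0),(255,0,255)]):
        m=m.astype(np.uint8)*255; m=cv2.morphologyEx(m,cv2.MORPH_OPEN,np.ones((9,9) if k!="blue" else (3,3)))
        cs=cv2.findContours(m,cv2.RETR_EXTERNAL,cv2.CHAIN_APPROX_NONE)[0]
        if not cs: continue
        c=max(cs,key=cv2.contourArea); ap=cv2.approxPolyDP(c,7,True)[:,0]
        cv2.polylines(vis,[ap],True,col,1)
        M=cv2.moments(c)
        u=lambda p:np.round(((p[0]+.5)/4-.5+x0,(p[1]+.5)/4-.5+y0),1).tolist()
        print(n,k,"cen",u((M['m10']/M['m00'],M['m01']/M['m00'])),[u(p) for p in ap])
    cv2.imwrite(f"pics/v_{n}.png",vis)
```

```text
top standnotbrown cen [244.0, 172.0] [[242.6, 130.6], [217.4, 137.1], [235.4, 211.4], [268.4, 203.4], [267.9, 197.9], [271.4, 196.1], [267.9, 181.6], [263.1, 178.4], [266.1, 174.9], [258.9, 147.9], [248.1, 148.1]]
top blue cen [246.3, 188.1] [[259.4, 184.9], [256.6, 183.1], [234.9, 189.1], [233.6, 192.1], [257.9, 187.1]]
top orange cen [275.3, 202.6] [[278.9, 195.6], [275.9, 196.1], [274.6, 200.9], [272.6, 197.6], [269.1, 197.9], [271.1, 208.6], [281.4, 206.1]]
top pale cen [237.9, 159.5] [[242.6, 130.6], [217.1, 137.1], [232.9, 188.6], [259.1, 182.4]]
scene standnotbrown cen [385.6, 312.5] [[393.6, 281.9], [371.4, 285.4], [368.6, 291.6], [362.1, 293.1], [362.1, 298.1], [367.6, 299.9], [362.4, 302.9], [374.1, 342.1], [409.1, 335.1], [404.1, 318.1], [411.4, 313.1], [394.9, 288.9]]
scene blue cen [382.4, 287.6] [[393.6, 283.6], [372.1, 286.9], [371.1, 291.9], [392.4, 288.6]]
scene orange cen [354.8, 270.1] [[349.6, 264.9], [351.9, 276.9], [354.6, 276.6], [355.4, 270.9], [360.9, 275.6], [357.9, 264.4]]
scene pale cen [391.5, 304.9] [[371.9, 293.6], [387.9, 320.4], [411.6, 315.4], [394.6, 289.6]]
```

View pics/v_top.png

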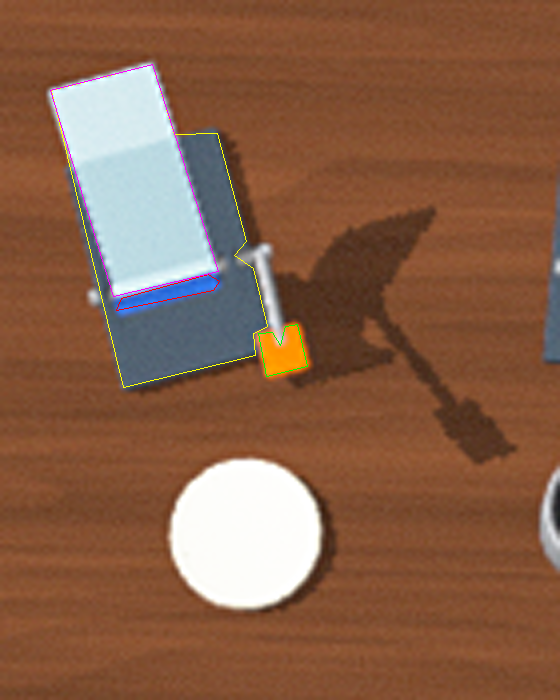

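View pics/v_scene.png

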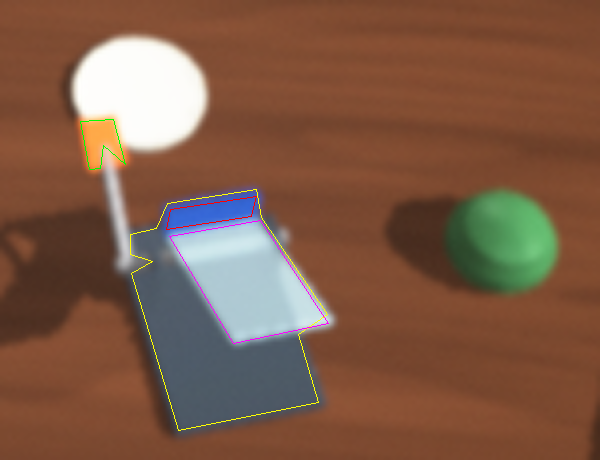

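Run:
```python
from h import *
d1=np.load("top.npy",allow_pickle=True).item();d2=np.load("scene.npy",allow_pickle=True).item()
T=dict(BL=(217.0,136.9),BR=(242.8,130.3),FL=(235.3,211.7),FR=(273.1,202.4),RR=(259.0,147.5))
S=dict(BR=(388.6,320.7),BL=(413.0,315.2),RR=(373.9,343.2),RL=(410.6,335.9))
loc={"BL":(.1092,.031,.1186),"BR":(.1092,-.031,.1186),"FL":(-.05,.05,.008),"FR":(-.05,-.05,.008),"RR":(.1,-.05,.008),"RL":(.1,.05,.008)}
def fit(obs):
    A=np.array([loc[k][:2] for _,k,_ in obs]);B=np.array([onz(d,uv,loc[k][2])[:2] for d,k,uv in obs])
    a=A-A.mean(0);b=B-B.mean(0)
    th=np.arctan2((a[:,0]*b[:,1]-a[:,1]*b[:,0]).sum(),(a*b).sum())
    R=np.array([[np.cos(th),-np.sin(th)],[np.sin(th),np.cos(th)]]);o=B.mean(0)-R@A.mean(0)
    print("yaw",np.degrees(th),"o",o);print([(k,*np.round(r*1000,1)) for (_,k,_),r in zip(obs,(B-(A@R.T+o)))]);return R,o
t=[(d1,k,v) for k,v in T.items()];s=[(d2,k,v) for k,v in S.items()]
fit(t);fit(s);R,o=fit(t+s)
W=lambda x,y,z:np.r_[R@[x,y]+o,z]
pad=W(-.081*np.cos(np.radians(35)),-.058,.05+.081*np.sin(np.radians(35)))
print("paddle",pad,proj(d1,pad),(275.3,202.3),proj(d2,pad),(355.2,270.2))
for k in("BL","BR","RR"): print(k,tri(d1,T[k],d2,S[k]))
for y in(.031,-.031):
  e=W(-.0068,y,.0645);print(e,proj(d1,e),proj(d2,e))
```

```text
yaw 16.83344165562412 o [0.59091684 0.21558837]
[('BL', np.float64(-0.7), np.float64(-0.0)), ('BR', np.float64(-1.2), np.float64(0.7)), ('FL', np.float64(3.2), np.float64(-1.2)), ('FR', np.float64(0.7), np.float64(1.0)), ('RR', np.float64(-2.0), np.float64(-0.5))]
yaw 18.21768970100117 o [0.58899801 0.21563275]
[('BR', np.float64(-5.7), np.float64(2.0)), ('BL', np.float64(-6.0), np.float64(0.1)), ('RR', np.float64(4.6), np.float64(0.3)), ('RL', np.float64(7.1), np.float64(-2.4))]
yaw 17.516980855948752 o [0.58991176 0.21585305]
[('BL', np.float64(1.0), np.float64(-1.4)), ('BR', np.float64(-0.1), np.float64(-0.9)), ('FL', np.float64(4.6), np.float64(-0.7)), ('FR', np.float64(0.9), np.float64(1.2)), ('RR', np.float64(-1.2), np.float64(-2.1)), ('BR', np.float64(-6.6), np.float64(3.1)), ('BL', np.float64(-7.7), np.float64(1.1)), ('RR', np.float64(3.8), np.float64(1.4)), ('RL', np.float64(5.3), np.float64(-1.6))]
paddle [0.54409463 0.14057166 0.09645969] [274.55576968 200.94066408] (275.3, 202.3) [355.34834777 268.8210243 ] (355.2, 270.2)
BL (array([0.68250924, 0.27605597, 0.12804274]), np.float64(0.0030239589357283366))
BR (array([0.70074671, 0.21918098, 0.12542175]), np.float64(0.004447649108425222))
RR (array([0.70120539, 0.19876794, 0.00127833]), np.float64(0.0031030518587118507))
[0.57409645 0.24336879 0.0645    ] [233.54859135 190.08921238] [393.94517339 288.4989645 ]
[0.59275773 0.18424387 0.0645    ] [258.61778801 183.16265563] [370.78968188 292.87896776]
```

>>> jog_arm:
  dr:
    - [0,0,0]
    - [0,0,0]
    - [0,0,0]
    - [0,0,0]
    - [0,0,0]
    - [0,0,0]
    - [0,0,0]
    - [0,0,0]
    - [0,0,0]
    - [0,0,0]
  slide:
    - [-0.02,0.015,-0.018]
    - [-0.034,0.025,-0.018]
    - [-0.034,0.025,-0.018]
    - [-0.034,0.025,-0.018]
    - [-0.034,0.025,-0.018]
    - [-0.034,0.025,-0.018]
    - [-0.034,0.025,-0.018]
    - [-0.034,0.025,-0.018]
    - [-0.034,0.025,-0.018]
    - [-0.034,0.025,-0.018]
  gripper: [1,1,1,1,1,1,1,1,1,1]

```text
time_s: 1.2
position: [0.2979, 0.1359, 0.4231]
tool_rot: [[0.313, 0.95, 0.001], [0.95, -0.313, 0.0], [0.0, 0.001, -1.0]]
ft_force: [1.0, 0.3, 0.2]
grip_width: 0.0851
```

>>> jog_arm:
  dr:
    - [0,0,0]
    - [0,0,0]
    - [0,0,0]
    - [0,0,0]
    - [0,0,0]
    - [0,0,0]
    - [0,0,0]
    - [0,0,0]
    - [0,0,0]
    - [0,0,0]
  slide:
    - [-0.034,0.025,0]
    - [-0.034,0.025,0]
    - [-0.034,0.025,0]
    - [-0.034,0.025,0]
    - [-0.034,0.025,0]
    - [-0.034,0.025,0]
    - [-0.034,0.025,0]
    - [-0.034,0.025,0]
    - [-0.034,0.025,0]
    - [-0.034,0.025,0]
  gripper: [1,1,1,1,1,1,1,1,1,1]

```text
time_s: 2.2
position: [0.4291, -0.2655, 0.4222]
tool_rot: [[0.314, 0.95, -0.0], [0.95, -0.314, 0.0], [0.0, -0.0, -1.0]]
ft_force: [0.3, -0.2, -0.2]
grip_width: 0.0855
```

>>> jog_arm:
  dr:
    - [0,0,-0.09]
    - [0,0,-0.09]
    - [0,0,-0.09]
    - [0,0,-0.096]
    - [0,0,0]
    - [0,0,0]
    - [0,0,0]
    - [0,0,0]
    - [0,0,0]
    - [0,0,0]
  slide:
    - [0,0,0]
    - [0,0,0]
    - [0,0,0]
    - [0,0,0]
    - [0,0,0]
    - [0,0,0]
    - [0,0,0]
    - [0,0,0]
    - [0,0,0]
    - [0,0,0]
  gripper: [1,1,1,1,1,1,1,1,1,1]

```text
time_s: 3.2
position: [0.4289, -0.2637, 0.4223]
tool_rot: [[-0.047, 0.999, 0.0], [0.999, 0.047, -0.0], [-0.0, 0.0, -1.0]]
ft_force: [0.4, 0.5, -0.7]
grip_width: 0.085
```

```bash
cat >> h.py <<'E'
from scipy.spatial.transform import Rotation as Ro
def rotm(yaw,tilt):
    # phone-like tool orientation: tool y=phone x, tool x=phone y, tool z=-phone z
    P=Ro.from_euler('ZY',[yaw,-tilt],degrees=True).as_matrix()
    return np.stack([P[:,1],P[:,0],-P[:,2]],1)
def go(p,Rt=None):
    s=observe();R=np.array(s["tool_rot"]);q=np.array(s["position"])
    print("t",round(s["time_s"],2),"pos",np.round(q,4),"q",np.round(s["q"],1),"F",np.round(s["ft_force"],1),"w",round(s["grip_width"],4))
    if p is not None: print("slide tool now",np.round(R.T@(np.array(p)-q),4))
    if Rt is not None:
        print("dr",np.round(Ro.from_matrix(R.T@Rt).as_rotvec(),4)); 
        if p is not None: print("slide after dr",np.round(Rt.T@(np.array(p)-q),4))
E
python3 - <<'E'
from h import *
go([.4323,-.2899,.10],rotm(2.67,0))
for n in("top","scene"):
    d=viewer.get_image(n);cv2.imwrite(f"pics/{n}1.png",d["pixels"])
E
```

```text
t 3.2 pos [ 0.4289 -0.2637  0.4223] q [ -45.1   13.4   57.7   -0.   108.9 -137.8] F [ 0.4  0.5 -0.7] w 0.085
slide tool now [-0.0263  0.0021  0.3223]
dr [0.     0.     0.0002]
slide after dr [-0.0263  0.0021  0.3223]
```

View pics/scene1.png

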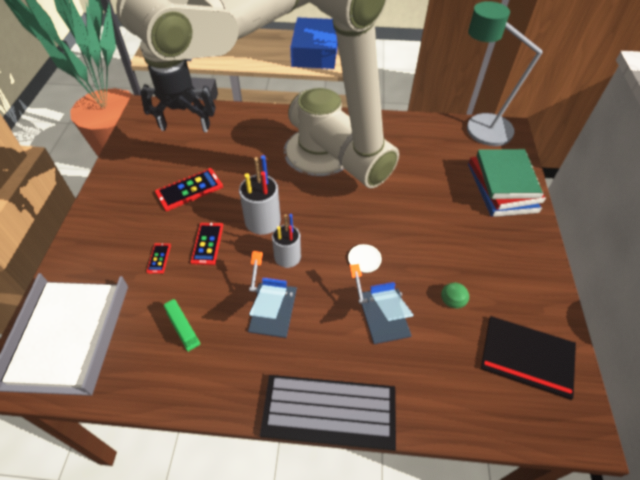

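>>> jog_arm:
  dr:
    - [0,0,0]
    - [0,0,0]
    - [0,0,0]
    - [0,0,0]
    - [0,0,0]
    - [0,0,0]
    - [0,0,0]
    - [0,0,0]
    - [0,0,0]
    - [0,0,0]
  slide:
    - [-0.006,0.002,0.045]
    - [-0.006,0,0.045]
    - [-0.006,0,0.045]
    - [-0.0083,0,0.045]
    - [0,0,0.045]
    - [0,0,0.045]
    - [0,0,0.04]
    - [0,0,0.03]
    - [0,0,0.0]
    - [0,0,0.0]
  gripper: [1,1,1,1,1,1,1,1,1,1]

```text
time_s: 4.3
position: [0.4325, -0.2903, 0.0831]
tool_rot: [[-0.047, 0.999, 0.0], [0.999, 0.047, -0.0], [-0.0, 0.0, -1.0]]
ft_force: [0.3, -0.7, 0.1]
grip_width: 0.0854
```

Run:
```python
from h import *
go([.4323,-.2899,.02],rotm(2.67,0))
a=big("top","pics/t2.png",(400,190,520,320),4)
b=big("scene","pics/s2.png",(120,170,270,290),4)
```

```text
t 4.3 pos [ 0.4325 -0.2903  0.0831] q [ -46.9   29.1   92.2    0.    58.7 -139.6] F [ 0.3 -0.7  0.1] w 0.0854
slide tool now [ 0.0004 -0.0002  0.0631]
dr [0.0003 0.0004 0.0005]
slide after dr [ 0.0004 -0.0002  0.0631]
```

View pics/t2.png

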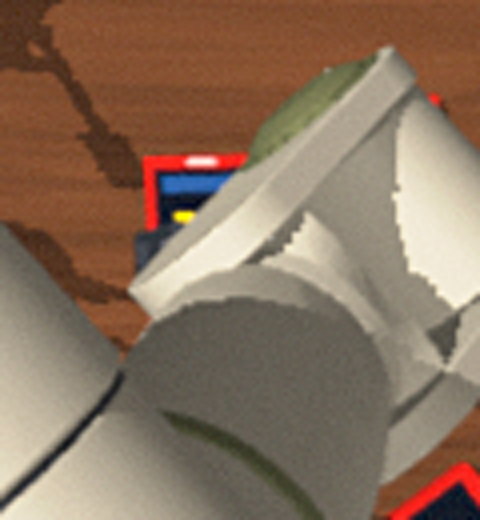

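View pics/s2.png

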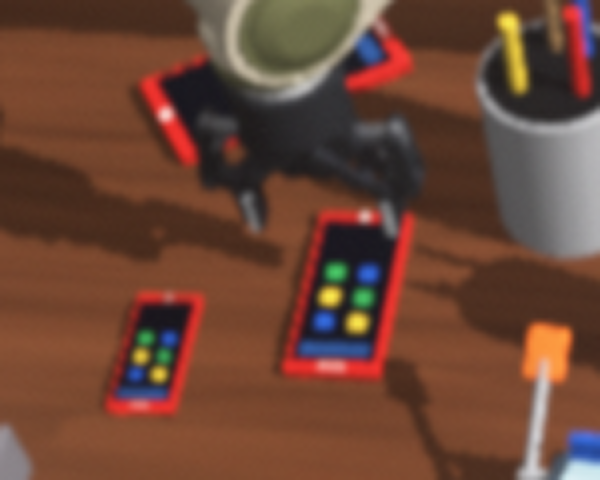

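>>> jog_arm:
  dr:
    - [0,0,0]
    - [0,0,0]
    - [0,0,0]
    - [0,0,0]
    - [0,0,0]
    - [0,0,0]
    - [0,0,0]
    - [0,0,0]
    - [0,0,0]
    - [0,0,0]
  slide:
    - [0,0,0.02]
    - [0,0,0.02]
    - [0,0,0.015]
    - [0,0,0.003]
    - [0,0,0.002]
    - [0,0,0.002]
    - [0,0,0.002]
    - [0,0,0.002]
    - [0,0,0]
    - [0,0,0]
  gripper: [1,1,1,1,1,1,1,1,1,1]

```text
time_s: 5.4
position: [0.4322, -0.29, 0.0164]
tool_rot: [[-0.047, 0.999, 0.0], [0.999, 0.047, -0.0], [-0.0, 0.0, -1.0]]
ft_force: [-0.4, -0.6, -0.1]
grip_width: 0.0852
```

Run:
```python
from h import *
go([.4323,-.2899,.02],rotm(2.67,0))
b=big("scene","pics/s3.png",(150,190,250,290),6)
```

```text
t 5.4 pos [ 0.4322 -0.29    0.0164] q [ -46.9   35.    95.7    0.    49.3 -139.6] F [-0.4 -0.6 -0.1] w 0.0852
slide tool now [ 0.      0.0001 -0.0036]
dr [0.0001 0.0001 0.0006]
slide after dr [ 0.      0.0001 -0.0036]
```

View pics/s3.png

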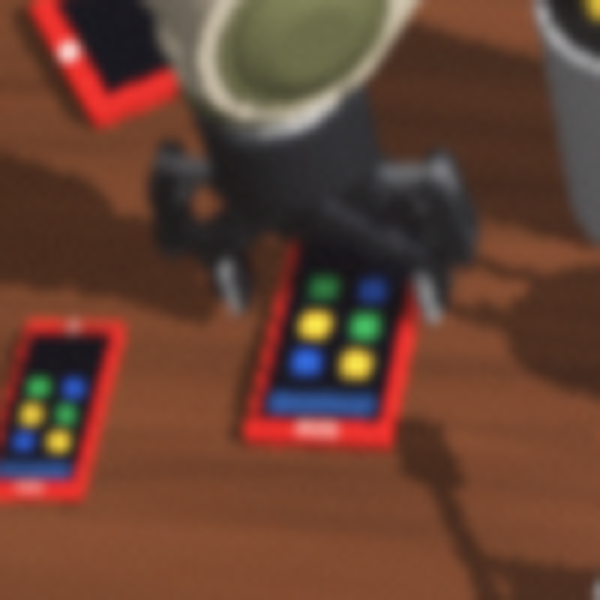

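>>> jog_arm:
  dr:
    - [0,0,0]
    - [0,0,0]
    - [0,0,0]
    - [0,0,0]
    - [0,0,0]
    - [0,0,0]
    - [0,0,0]
    - [0,0,0]
    - [0,0,0]
    - [0,0,0]
  slide:
    - [0,0,0.001]
    - [0,0,0.001]
    - [0,0,0.001]
    - [0,0,0.001]
    - [0,0,0.001]
    - [0,0,0]
    - [0,0,0]
    - [0,0,0]
    - [0,0,0]
    - [0,0,0]
  gripper: [1,1,1,1,1,1,1,1,1,1]

```text
time_s: 6.45
position: [0.4322, -0.2899, 0.0114]
tool_rot: [[-0.047, 0.999, 0.0], [0.999, 0.047, -0.0], [-0.0, 0.0, -1.0]]
ft_force: [0.4, 0.3, 0.3]
grip_width: 0.0854
```

>>> jog_arm:
  dr:
    - [0,0,0]
    - [0,0,0]
    - [0,0,0]
    - [0,0,0]
    - [0,0,0]
    - [0,0,0]
    - [0,0,0]
    - [0,0,0]
    - [0,0,0]
    - [0,0,0]
  slide:
    - [0,0,0.001]
    - [0,0,0.001]
    - [0,0,0.001]
    - [0,0,0.001]
    - [0,0,0]
    - [0,0,0]
    - [0,0,0]
    - [0,0,0]
    - [0,0,0]
    - [0,0,0]
  gripper: [1,1,1,1,1,1,1,1,1,1]

```text
time_s: 7.45
position: [0.4322, -0.2899, 0.0073]
tool_rot: [[-0.047, 0.999, 0.0], [0.999, 0.047, -0.0], [-0.0, 0.0, -1.0]]
ft_force: [0.6, -0.0, 0.4]
grip_width: 0.0853
```

Run:
```python
from h import *
go(None)
b=big("scene","pics/s4.png",(150,190,250,290),6)
```

```text
t 7.45 pos [ 0.4322 -0.2899  0.0073] q [ -46.9   35.9   96.1    0.    48.  -139.6] F [ 0.6 -0.   0.4] w 0.0853
```

View pics/s4.png

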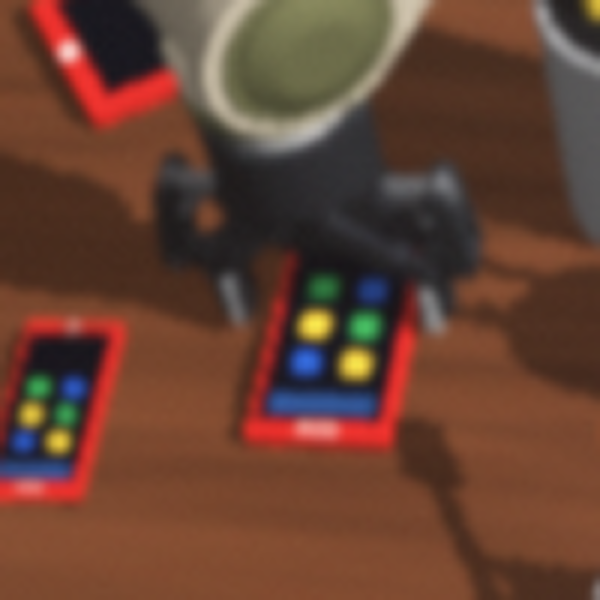

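>>> jog_arm:
  dr:
    - [0,0,0]
    - [0,0,0]
    - [0,0,0]
    - [0,0,0]
    - [0,0,0]
    - [0,0,0]
    - [0,0,0]
    - [0,0,0]
    - [0,0,0]
    - [0,0,0]
  slide:
    - [0,0,0]
    - [0,0,0]
    - [0,0,0]
    - [0,0,0]
    - [0,0,0]
    - [0,0,0]
    - [0,0,0]
    - [0,0,0]
    - [0,0,0]
    - [0,0,0]
  gripper: [0.8,0.7,0.6,0.5,0.4,0.3,0.3,0.3,0.3,0.3]
  force: 35

```text
time_s: 8.5
position: [0.4322, -0.2898, 0.0077]
tool_rot: [[-0.047, 0.999, 0.0], [0.999, 0.047, 0.0], [0.0, 0.0, -1.0]]
ft_force: [-1.5, 2.2, 4.7]
grip_width: 0.0668
```

Run:
```python
from h import *
go(None)
b=big("scene","pics/s5.png",(150,190,250,290),6)
```

```text
t 8.5 pos [ 0.4322 -0.2898  0.0077] q [ -46.9   35.9   96.1    0.    48.1 -139.6] F [-1.5  2.2  4.7] w 0.0668
```

View pics/s5.png

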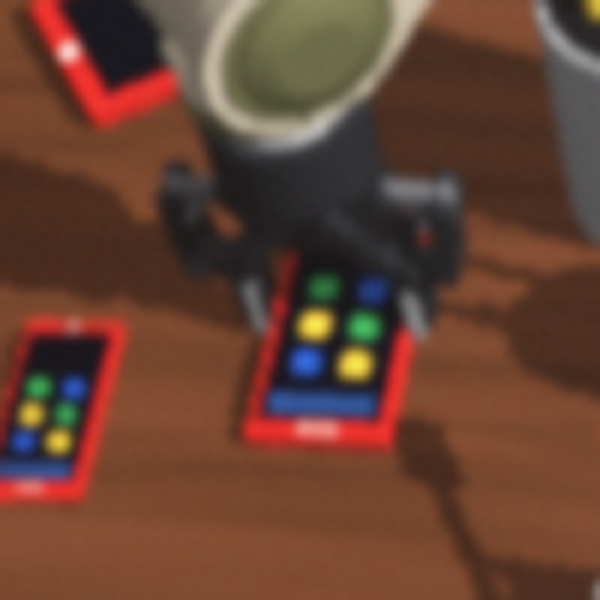

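>>> jog_arm:
  dr:
    - [0,0,0]
    - [0,0,0]
    - [0,0,0]
    - [0,0,0]
    - [0,0,0]
    - [0,0,0]
    - [0,0,0]
    - [0,0,0]
    - [0,0,0]
    - [0,0,0]
  slide:
    - [0,0,0]
    - [0,0,0]
    - [0,0,0]
    - [0,0,-0.002]
    - [0,0,-0.005]
    - [0,0,-0.01]
    - [0,0,-0.015]
    - [0,0,-0.02]
    - [0,0,-0.01]
    - [0,0,0]
  gripper: [0.2,0.1,0,0,0,0,0,0,0,0]
  force: 50

```text
time_s: 9.55
position: [0.4327, -0.2904, 0.0708]
tool_rot: [[-0.047, 0.999, 0.002], [0.999, 0.047, -0.002], [-0.002, 0.002, -1.0]]
ft_force: [0.2, -0.7, -1.3]
grip_width: 0.0659
```

Run:
```python
from h import *
go(None)
b=big("scene","pics/s6.png",(140,170,260,280),6)
b=big("top","pics/t6.png",(410,200,500,310),6)
```

```text
t 9.55 pos [ 0.4327 -0.2904  0.0708] q [ -46.9   30.1   93.    -0.    56.8 -139.6] F [ 0.2 -0.7 -1.3] w 0.0659
```

View pics/s6.png

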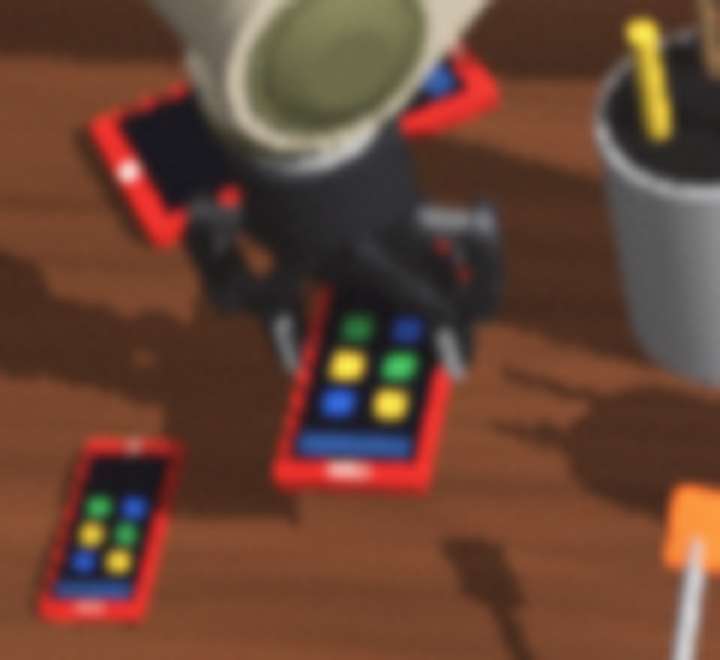

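>>> jog_arm:
  dr:
    - [0,0,0]
    - [0,0,0]
    - [0,0,0]
    - [0,0,0]
    - [0,0,0]
    - [0,0,0]
    - [0,0,0]
    - [0,0,0]
    - [0,0,0]
    - [0,0,0]
  slide:
    - [0,0,-0.02]
    - [0,0,-0.03]
    - [0,0,-0.04]
    - [0,0,-0.04]
    - [0,0,-0.04]
    - [0,0,-0.04]
    - [0,0,-0.03]
    - [0.01,0.005,-0.02]
    - [0.02,0.01,-0.01]
    - [0.03,0.012,0]
  gripper: [0,0,0,0,0,0,0,0,0,0]

```text
time_s: 10.65
position: [0.4567, -0.2292, 0.3395]
tool_rot: [[-0.045, 0.999, 0.0], [0.999, 0.045, -0.001], [-0.001, 0.0, -1.0]]
ft_force: [0.1, 0.2, -2.1]
grip_width: 0.0661
```

>>> jog_arm:
  dr:
    - [0,0,0]
    - [0,0,0]
    - [0,0,0]
    - [0,0,0]
    - [0,0,0]
    - [0,0,0]
    - [0,0,0]
    - [0,0,0]
    - [0,0,0]
    - [0,0,0]
  slide:
    - [0.04,0.012,0]
    - [0.04,0.012,0]
    - [0.04,0.012,0]
    - [0.04,0.012,0]
    - [0.04,0.012,0]
    - [0.04,0.012,0]
    - [0.04,0.012,0]
    - [0.04,0.012,0]
    - [0.04,0.012,0]
    - [0.04,0.012,0]
  gripper: [0,0,0,0,0,0,0,0,0,0]

```text
time_s: 11.65
position: [0.5575, 0.1783, 0.338]
tool_rot: [[-0.047, 0.999, -0.002], [0.999, 0.047, -0.0], [-0.0, -0.002, -1.0]]
ft_force: [0.8, -0.6, -1.1]
grip_width: 0.0662
```

```bash
cat >> h.py <<'E'
YAW=17.0;O=np.array([.5903,.2157])
def stand(x,y,z):
    c,s=np.cos(np.radians(YAW)),np.sin(np.radians(YAW));return np.array([O[0]+c*x-s*y,O[1]+s*x+c*y,z])
def tgt(up,off,lat=0,depth=.0077):
    a=np.radians(25);xd=np.array([np.cos(a),np.sin(a)]);n=np.array([-np.sin(a),np.cos(a)])
    p=np.array([0,.05])+.016*n+(.0725+up)*xd+(depth+off)*n
    return stand(p[0],lat,p[1])
E
python3 - <<'E'
from h import *
print(tgt(0,0),tgt(.012,.09))
go(tgt(.012,.09),rotm(YAW,25))
E
```

```text
[0.64355782 0.23198255 0.10211932] [0.61758463 0.22404175 0.18875844]
t 11.65 pos [0.5575 0.1783 0.338 ] q [  6.2  23.1  56.8  -0.  100.2 -86.6] F [ 0.8 -0.6 -1.1] w 0.0662
slide tool now [0.0429 0.0625 0.1491]
dr [-0.4363  0.0543 -0.2455]
slide after dr [0.0262 0.0012 0.1652]
```

>>> jog_arm:
  dr:
    - [-0.0873,0.0109,-0.0491]
    - [-0.0873,0.0109,-0.0491]
    - [-0.0873,0.0109,-0.0491]
    - [-0.0873,0.0109,-0.0491]
    - [-0.0873,0.0109,-0.0491]
    - [0,0,0]
    - [0,0,0]
    - [0,0,0]
    - [0,0,0]
    - [0,0,0]
  slide:
    - [0,0,0]
    - [0,0,0]
    - [0,0,0]
    - [0,0,0]
    - [0,0,0]
    - [0.007,0,0.02]
    - [0.007,0,0.02]
    - [0.006,0,0.02]
    - [0.006,0.001,0.02]
    - [0,0,0.01]
  gripper: [0,0,0,0,0,0,0,0,0,0]

```text
time_s: 12.65
position: [0.5867, 0.2133, 0.2551]
tool_rot: [[-0.293, 0.868, 0.402], [0.956, 0.266, 0.124], [0.001, 0.42, -0.907]]
ft_force: [0.1, -0.8, -0.4]
grip_width: 0.0659
```

Run:
```python
from h import *
go(tgt(.012,.02),rotm(YAW,25))
b=big("scene","pics/s7.png",(320,190,470,350),4)
b=big("top","pics/t7.png",(190,90,330,240),4)
```

```text
t 12.65 pos [0.5867 0.2133 0.2551] q [   7.5   19.3   79.9    4.8   56.3 -101.3] F [ 0.1 -0.8 -0.4] w 0.0659
slide tool now [0.0011 0.0019 0.1439]
dr [-0.0025 -0.0008  0.0004]
slide after dr [0.0013 0.0016 0.1439]
```

View pics/s7.png

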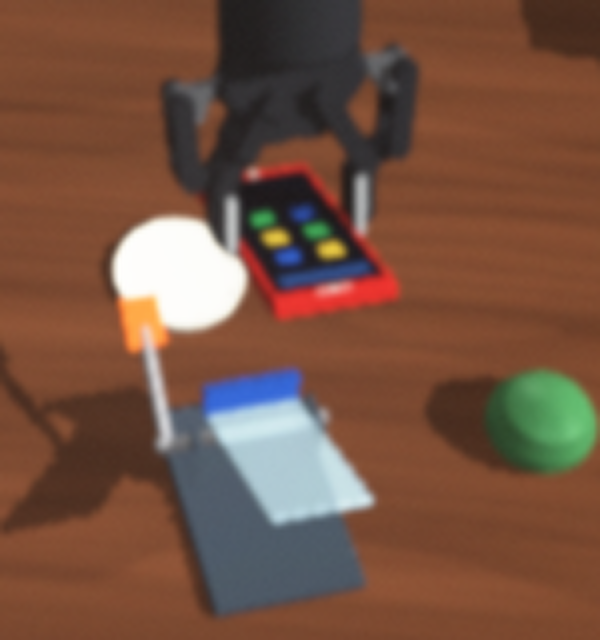

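View pics/t7.png

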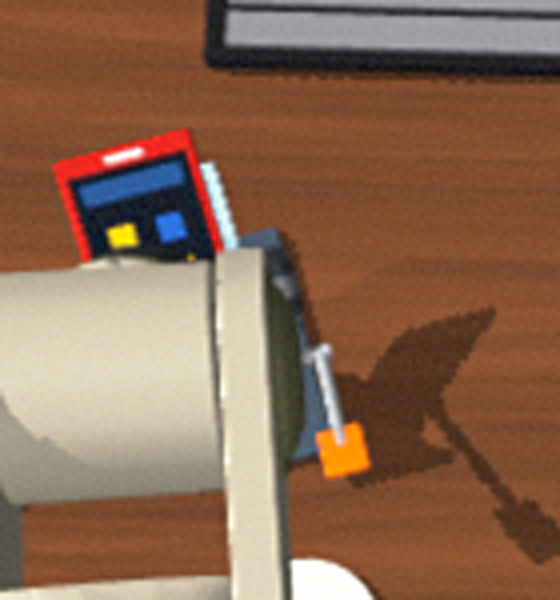

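Run:
```python
from h import *
d1=np.load("top.npy",allow_pickle=True).item();d2=np.load("scene.npy",allow_pickle=True).item()
s=observe();R=np.array(s["tool_rot"]);q=np.array(s["position"])
f=lambda uv,x0,y0:((uv[0]+.5)/4-.5+x0,(uv[1]+.5)/4-.5+y0)
for nm,l in(("TL",(.034,.0725,-.0033)),("TR",(-.034,.0725,-.0033)),("TLb",(.034,.0725,.0077)),("slot",(0,.068,-.0033)),("dot",(0,-.068,-.0033))):
    X=q+R@l;a=proj(d1,X);b=proj(d2,X)
    print(nm,"top zoom",np.round((a-[190,90])*4+1.5),"scene zoom",np.round((b-[320,190])*4+1.5))
```

```text
TL top zoom [ 49. 164.] scene zoom [397. 280.]
TR top zoom [186. 128.] scene zoom [273. 302.]
TLb top zoom [ 52. 162.] scene zoom [396. 298.]
slot top zoom [120. 155.] scene zoom [332. 287.]
dot top zoom [204. 423.] scene zoom [251. 173.]
```

>>> jog_arm:
  dr:
    - [-0.0025,0,0]
    - [0,0,0]
    - [0,0,0]
    - [0,0,0]
    - [0,0,0]
    - [0,0,0]
    - [0,0,0]
    - [0,0,0]
    - [0,0,0]
    - [0,0,0]
  slide:
    - [0.001,0.002,0.015]
    - [0,0,0.02]
    - [0,0,0.02]
    - [0,0,0.02]
    - [0,0,0.02]
    - [0,0,0.015]
    - [0,0,0.01]
    - [0,0,0.01]
    - [0,0,0]
    - [0,0,0]
  gripper: [0,0,0,0,0,0,0,0,0,0]

```text
time_s: 13.75
position: [0.6418, 0.2305, 0.142]
tool_rot: [[-0.292, 0.864, 0.409], [0.956, 0.264, 0.125], [-0.0, 0.428, -0.904]]
ft_force: [0.5, 0.3, -2.5]
grip_width: 0.066
```

Run:
```python
from h import *
go(tgt(.012,.00),rotm(YAW,25))
b=big("scene","pics/s8.png",(330,220,450,350),5)
b=big("top","pics/t8.png",(190,90,310,240),4)
```

```text
t 13.75 pos [0.6418 0.2305 0.142 ] q [   8.5   31.    80.7    5.3   43.3 -101.5] F [ 0.5  0.3 -2.5] w 0.066
slide tool now [ 0.0009 -0.0032  0.037 ]
dr [0.0056 0.0003 0.0001]
slide after dr [ 0.0009 -0.0029  0.037 ]
```

View pics/s8.png

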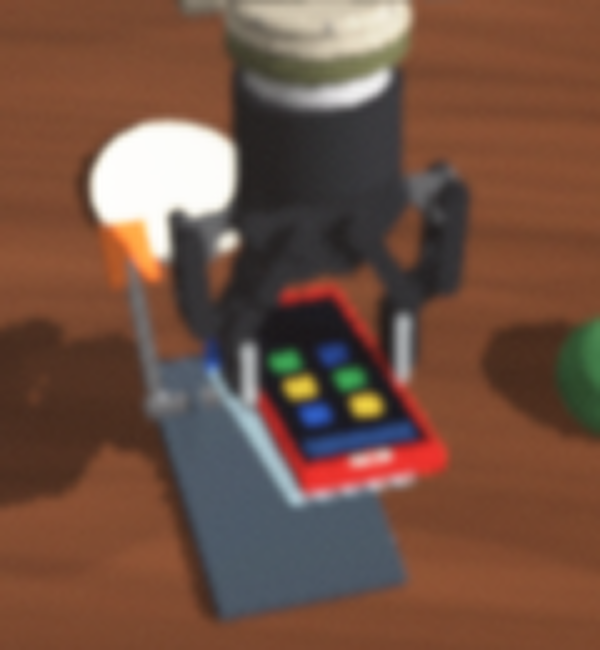

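View pics/t8.png

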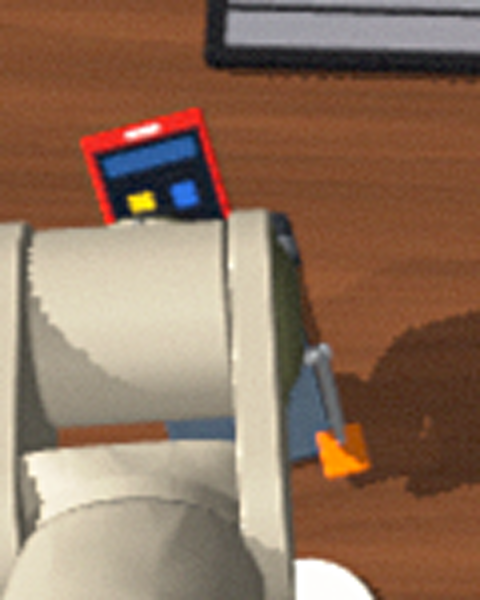

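>>> jog_arm:
  dr:
    - [0.005,0,0]
    - [0,0,0]
    - [0,0,0]
    - [0,0,0]
    - [0,0,0]
    - [0,0,0]
    - [0,0,0]
    - [0,0,0]
    - [0,0,0]
    - [0,0,0]
  slide:
    - [0.001,-0.002,0.01]
    - [0,0,0.008]
    - [0,0,0.006]
    - [0,0,0.004]
    - [0,0,0.002]
    - [0,0,0.001]
    - [0,0,0]
    - [0,0,0]
    - [0,0,0]
    - [0,0,0]
  gripper: [0,0,0,0,0,0,0,0,0,0]

```text
time_s: 14.85
position: [0.6522, 0.2347, 0.1128]
tool_rot: [[-0.292, 0.867, 0.404], [0.956, 0.265, 0.123], [-0.0, 0.423, -0.906]]
ft_force: [0.7, -0.2, 1.5]
grip_width: 0.0661
```

Run:
```python
from h import *
go(tgt(.012,.00),rotm(YAW,25))
s=observe();print(np.array(s["tool_rot"]).T@s["ft_force"])
b=big("scene","pics/s9.png",(330,220,450,350),5)
```

```text
t 14.85 pos [0.6522 0.2347 0.1128] q [   8.8   34.    80.4    5.3   40.9 -101.4] F [ 0.7 -0.2  1.5] w 0.0661
slide tool now [-0.     -0.0007  0.0058]
dr [0.0001 0.0003 0.    ]
slide after dr [-0.     -0.0007  0.0058]
[-0.36227376  1.24280966 -1.08835981]
```

View pics/s9.png

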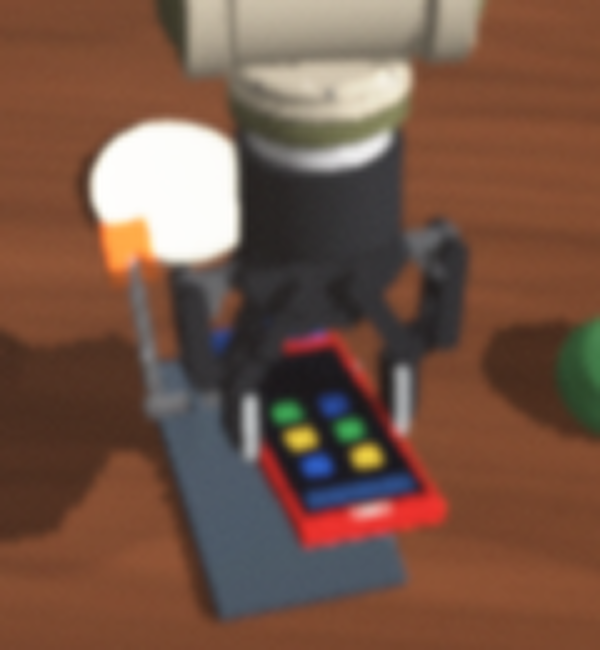

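>>> jog_arm:
  dr:
    - [0,0,0]
    - [0,0,0]
    - [0,0,0]
    - [0,0,0]
    - [0,0,0]
    - [0,0,0]
    - [0,0,0]
    - [0,0,0]
    - [0,0,0]
    - [0,0,0]
  slide:
    - [0,0,0.001]
    - [0,0,0.001]
    - [0,0,0.001]
    - [0,0,0]
    - [0,0,0]
    - [0,0,0]
    - [0,0,0]
    - [0,0,0]
    - [0,0,0]
    - [0,0,0]
  gripper: [0,0,0,0,0,0,0,0,0,0]

```text
time_s: 15.9
position: [0.6533, 0.2351, 0.1098]
tool_rot: [[-0.292, 0.867, 0.404], [0.956, 0.265, 0.123], [-0.0, 0.422, -0.906]]
ft_force: [-0.8, -0.2, 0.1]
grip_width: 0.0661
```

Run:
```python
from h import *
go(tgt(.012,.00),rotm(YAW,25))
s=observe();print(np.array(s["tool_rot"]).T@s["ft_force"],s["wrist_torque"])
```

```text
t 15.9 pos [0.6533 0.2351 0.1098] q [   8.8   34.3   80.4    5.3   40.6 -101.5] F [-0.8 -0.2  0.1] w 0.0661
slide tool now [-0.0001 -0.0006  0.0026]
dr [-0.0003  0.0002  0.0001]
slide after dr [-0.0001 -0.0006  0.0026]
[ 0.05999911 -0.70376886 -0.42775018] [0.03293861 0.09885916 0.00729125]
```

>>> jog_arm:
  dr:
    - [0,0,0]
    - [0,0,0]
    - [0,0,0]
    - [0,0,0]
    - [0,0,0]
    - [0,0,0]
    - [0,0,0]
    - [0,0,0]
    - [0,0,0]
    - [0,0,0]
  slide:
    - [0,0,0.001]
    - [0,0,0.001]
    - [0,-0.002,0]
    - [0,-0.002,0]
    - [0,-0.002,0]
    - [0,-0.002,0]
    - [0,0,0]
    - [0,0,0]
    - [0,0,0]
    - [0,0,0]
  gripper: [0,0,0,0,0,0,0,0,0,0]

```text
time_s: 16.9
position: [0.6471, 0.2332, 0.1045]
tool_rot: [[-0.292, 0.867, 0.403], [0.956, 0.265, 0.123], [-0.0, 0.422, -0.907]]
ft_force: [-1.8, -1.4, -0.3]
grip_width: 0.066
```

Run:
```python
from h import *
go(tgt(0,.00),rotm(YAW,25))
s=observe();print(np.array(s["tool_rot"]).T@s["ft_force"],s["wrist_torque"])
b=big("scene","pics/s10.png",(330,220,450,350),5)
```

```text
t 16.9 pos [0.6471 0.2332 0.1045] q [   8.7   34.2   81.8    5.5   39.4 -101.8] F [-1.8 -1.4 -0.3] w 0.066
slide tool now [-0.0001 -0.0043  0.0006]
dr [-0.0009  0.0001  0.0001]
slide after dr [-0.0001 -0.0043  0.0005]
[-0.79142082 -2.08046782 -0.60267497] [-0.11234126  0.37001827  0.0238284 ]
```

View pics/s10.png

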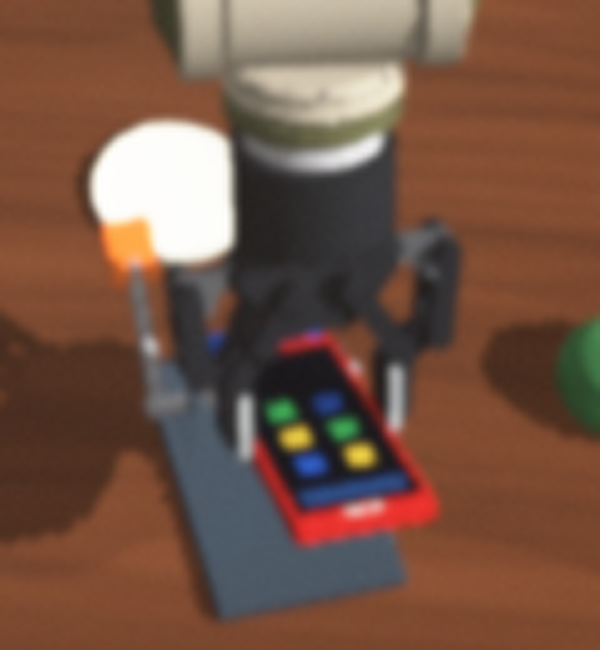

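>>> jog_arm:
  dr:
    - [0,0,0]
    - [0,0,0]
    - [0,0,0]
    - [0,0,0]
    - [0,0,0]
    - [0,0,0]
    - [0,0,0]
    - [0,0,0]
    - [0,0,0]
    - [0,0,0]
  slide:
    - [0,-0.001,0]
    - [0,-0.001,0]
    - [0,-0.001,0]
    - [0,0,0]
    - [0,0,0]
    - [0,0,0]
    - [0,0,0]
    - [0,0,0]
    - [0,0,0]
    - [0,0,0]
  gripper: [0,0,0,0,0,0,0,0,0,0]

```text
time_s: 17.95
position: [0.6448, 0.2324, 0.1035]
tool_rot: [[-0.292, 0.867, 0.404], [0.956, 0.265, 0.123], [-0.0, 0.423, -0.906]]
ft_force: [2.5, 0.0, -0.1]
grip_width: 0.066
```

Run:
```python
from h import *
go(tgt(0,.00),rotm(YAW,25))
s=observe();print(np.array(s["tool_rot"]).T@s["ft_force"],s["wrist_torque"])
```

```text
t 17.95 pos [0.6448 0.2324 0.1035] q [   8.7   34.1   82.3    5.6   39.  -101.9] F [ 2.5  0.  -0.1] w 0.066
slide tool now [-0.     -0.0018  0.0007]
dr [0.0002 0.0003 0.0001]
slide after dr [-0.     -0.0018  0.0007]
[-0.69812521  2.12505723  1.0537229 ] [ 0.05898245 -0.03707261  0.02589532]
```

>>> jog_arm:
  dr:
    - [0,0,0]
    - [0,0,0]
    - [0,0,0]
    - [0,0,0]
    - [0,0,0]
    - [0,0,0]
    - [0,0,0]
    - [0,0,0]
    - [0,0,0]
    - [0,0,0]
  slide:
    - [0,-0.001,0]
    - [0,-0.001,0]
    - [0,0,0]
    - [0,0,0]
    - [0,0,0]
    - [0,0,0]
    - [0,0,0]
    - [0,0,0]
    - [0,0,0]
    - [0,0,0]
  gripper: [0,0,0,0,0,0,0,0,0,0]

```text
time_s: 18.95
position: [0.6445, 0.2323, 0.104]
tool_rot: [[-0.292, 0.865, 0.409], [0.956, 0.264, 0.124], [-0.001, 0.427, -0.904]]
ft_force: [7.1, 3.9, 1.0]
grip_width: 0.0664
```

Run:
```python
from h import *
go(tgt(0,.00),rotm(YAW,25))
s=observe();print(np.array(s["tool_rot"]).T@s["ft_force"],s["wrist_torque"])
```

```text
t 18.95 pos [0.6445 0.2323 0.104 ] q [   8.7   34.    82.6    5.6   38.6 -102. ] F [7.1 3.9 1. ] w 0.0664
slide tool now [-0.0001 -0.0017  0.0013]
dr [0.0049 0.0006 0.0001]
slide after dr [-0.0001 -0.0017  0.0013]
[1.65178911 7.54920044 2.50562108] [ 0.50405216 -0.8194785   0.16194881]
```

>>> jog_arm:
  dr:
    - [0,0,0]
    - [0,0,0]
    - [0,0,0]
    - [0,0,0]
    - [0,0,0]
    - [0,0,0]
    - [0,0,0]
    - [0,0,0]
    - [0,0,0]
    - [0,0,0]
  slide:
    - [0,0.0005,0.001]
    - [0,0,0]
    - [0,0,0]
    - [0,0,0]
    - [0,0,0]
    - [0,0,0]
    - [0,0,0]
    - [0,0,0]
    - [0,0,0]
    - [0,0,0]
  gripper: [0,0,0.6,0.65,0.7,0.8,0.9,1,1,1]

```text
time_s: 19.95
position: [0.6438, 0.2321, 0.1019]
tool_rot: [[-0.292, 0.867, 0.404], [0.956, 0.265, 0.123], [-0.0, 0.422, -0.906]]
ft_force: [-0.1, -0.2, 0.2]
grip_width: 0.0854
```

Run:
```python
from h import *
go(tgt(0,.00),rotm(YAW,25))
b=big("scene","pics/s11.png",(330,220,450,350),5)
```

```text
t 19.95 pos [0.6438 0.2321 0.1019] q [   8.7   34.1   82.6    5.6   38.7 -102. ] F [-0.1 -0.2  0.2] w 0.0854
slide tool now [-0.0001 -0.0001 -0.0003]
dr [-0.0001  0.0002  0.0001]
slide after dr [-0.0001 -0.0001 -0.0003]
```

View pics/s11.png

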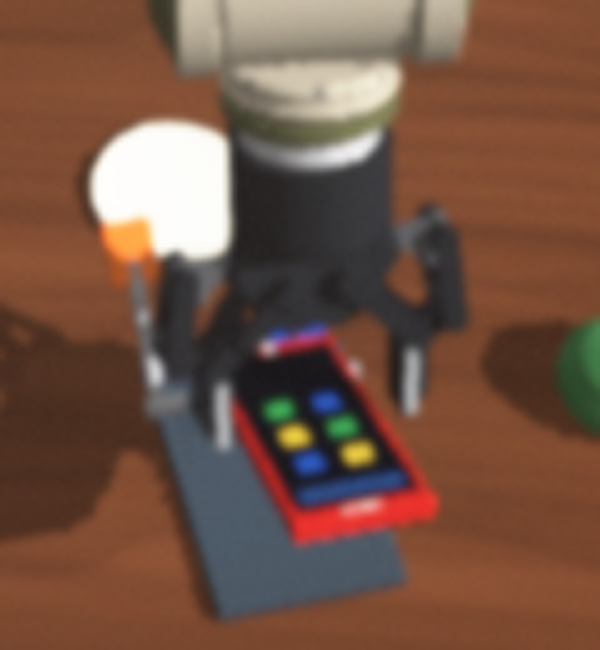

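>>> jog_arm:
  dr:
    - [0,0,0]
    - [0,0,0]
    - [0,0,0]
    - [0,0,0]
    - [0,0,0]
    - [0,0,0]
    - [0,0,0]
    - [0,0,0]
    - [0,0,0]
    - [0,0,0]
  slide:
    - [0,0,-0.005]
    - [0,0,-0.01]
    - [0,0,-0.02]
    - [0,0,-0.02]
    - [0,0,-0.03]
    - [0,0,-0.03]
    - [0,0,-0.03]
    - [0,0,-0.03]
    - [0,0,-0.02]
    - [0,0,-0.01]
  gripper: [1,1,1,1,1,1,1,1,1,1]

```text
time_s: 21.0
position: [0.5604, 0.2068, 0.2905]
tool_rot: [[-0.292, 0.865, 0.407], [0.956, 0.265, 0.124], [-0.001, 0.426, -0.905]]
ft_force: [0.1, 0.0, -0.3]
grip_width: 0.0854
```

Run:
```python
from h import *
go(None)
b=big("scene","pics/s12.png",(330,220,450,350),5)
b=big("top","pics/t12.png",(190,90,310,240),4)
# predicted corners at perfect seat
P=Ro.from_euler('ZY',[YAW,-25],degrees=True).as_matrix();o=tgt(0,0,depth=0)
for nm,l in(("TL",(.0725,.034,.011)),("TR",(.0725,-.034,.011)),("BL",(-.0725,.034,.011)),("BR",(-.0725,-.034,.011)),("slot",(.068,0,.011)),("dot",(-.068,0,.011))):
    X=o+P@l
    print(nm,"top",np.round((proj(b,X)-[190,90])*4+1.5), "scene",np.round((proj(viewer.get_image("scene"),X)-[330,220])*5+2))
```

```text
t 21.0 pos [0.5604 0.2068 0.2905] q [   7.2   15.    80.4    4.8   59.8 -101.3] F [ 0.1  0.  -0.3] w 0.0854
TL top [ 92. 163.] scene [433. 496.]
TR top [208. 132.] scene [291. 523.]
BL top [169. 406.] scene [327. 327.]
BR top [281. 376.] scene [199. 350.]
slot top [153. 155.] scene [359. 504.]
dot top [223. 384.] scene [266. 343.]
```

View pics/s12.png

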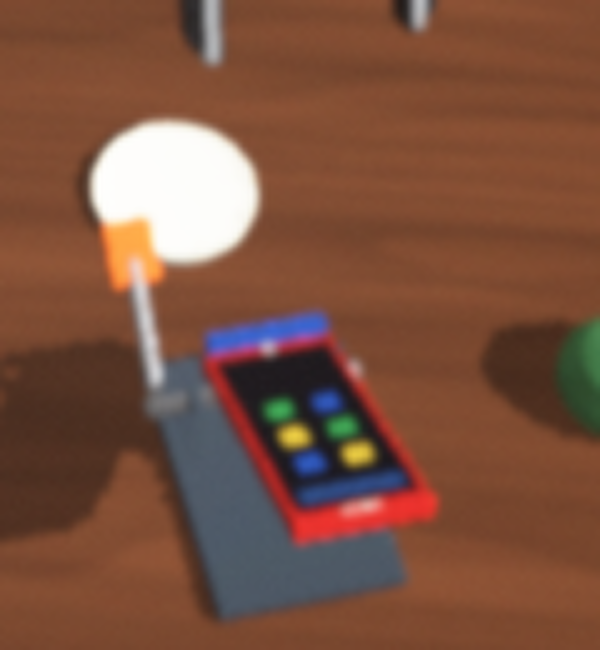

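View pics/t12.png

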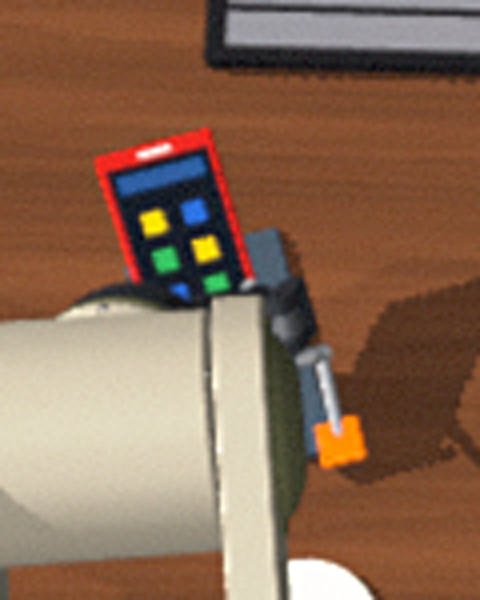

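>>> jog_arm:
  dr:
    - [0.088,0,0]
    - [0.088,0,0]
    - [0.088,0,0]
    - [0.088,0,0]
    - [0.088,0,0]
    - [0,0,0]
    - [0,0,0]
    - [0,0,0]
    - [0,0,0]
    - [0,0,0]
  slide:
    - [0,0,0]
    - [0,0,0]
    - [0,0,0]
    - [0,0,0]
    - [0,0,0]
    - [-0.015,-0.011,0.02]
    - [-0.015,-0.011,0.02]
    - [-0.015,-0.011,0.02]
    - [-0.014,-0.01,0.015]
    - [0,0,0.01]
  gripper: [1,0.5,0,-0.5,-1,-1,-1,-1,-1,-1]

```text
time_s: 22.4
position: [0.5362, 0.1364, 0.2013]
tool_rot: [[-0.291, 0.957, -0.006], [0.957, 0.291, -0.002], [0.0, -0.006, -1.0]]
ft_force: [-0.1, 0.6, -0.7]
grip_width: 0.0001
```

Run:
```python
from h import *
go(stand(-.074,-.059,.14),rotm(YAW,0))
b=big("scene","pics/s13.png",(310,180,450,350),4)
b=big("top","pics/t13.png",(190,90,340,240),4)
```

```text
t 22.4 pos [0.5362 0.1364 0.2013] q [ 2.100e+00  2.420e+01  7.760e+01 -1.000e-01  7.860e+01 -1.048e+02] F [-0.1  0.6 -0.7] w 0.0001
slide tool now [0.001  0.0013 0.0613]
dr [-0.0062 -0.0002 -0.0019]
slide after dr [0.001  0.0009 0.0613]
```

View pics/s13.png

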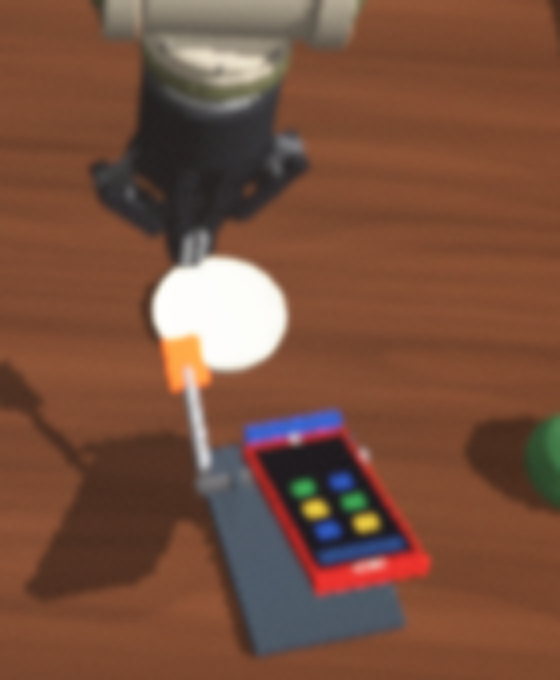

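View pics/t13.png

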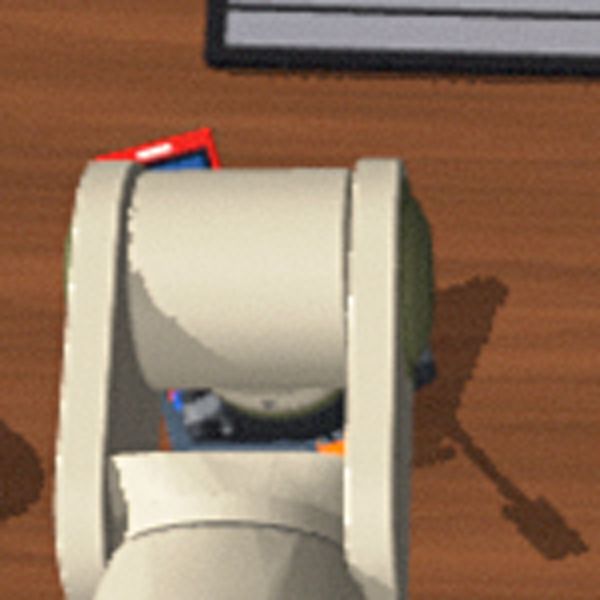

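>>> jog_arm:
  dr:
    - [-0.006,0,-0.002]
    - [0,0,0]
    - [0,0,0]
    - [0,0,0]
    - [0,0,0]
    - [0,0,0]
    - [0,0,0]
    - [0,0,0]
    - [0,0,0]
    - [0,0,0]
  slide:
    - [0.001,0.001,0.015]
    - [0,0,0.02]
    - [0,0,0.015]
    - [0,0,0.01]
    - [0,0,0.005]
    - [0,0,0.005]
    - [0,0,0.005]
    - [0,0,0.005]
    - [0,0,0]
    - [0,0,0]
  gripper: [-1,-1,-1,-1,-1,-1,-1,-1,-1,-1]

```text
time_s: 23.5
position: [0.5376, 0.139, 0.123]
tool_rot: [[-0.294, 0.956, 0.002], [0.956, 0.294, 0.0], [-0.0, 0.002, -1.0]]
ft_force: [-0.1, 0.5, 0.2]
grip_width: -0.0001
```

Run:
```python
from h import *
go(stand(-.074,-.059,.069),rotm(YAW,0))
b=big("scene","pics/s14.png",(310,200,450,350),5)
```

```text
t 23.5 pos [0.5376 0.139  0.123 ] q [   2.3   28.8   84.     0.    67.  -104.8] F [-0.1  0.5  0.2] w -0.0001
slide tool now [-0.001  -0.0013  0.054 ]
dr [0.0025 0.0003 0.0019]
slide after dr [-0.0011 -0.0012  0.054 ]
```

View pics/s14.png

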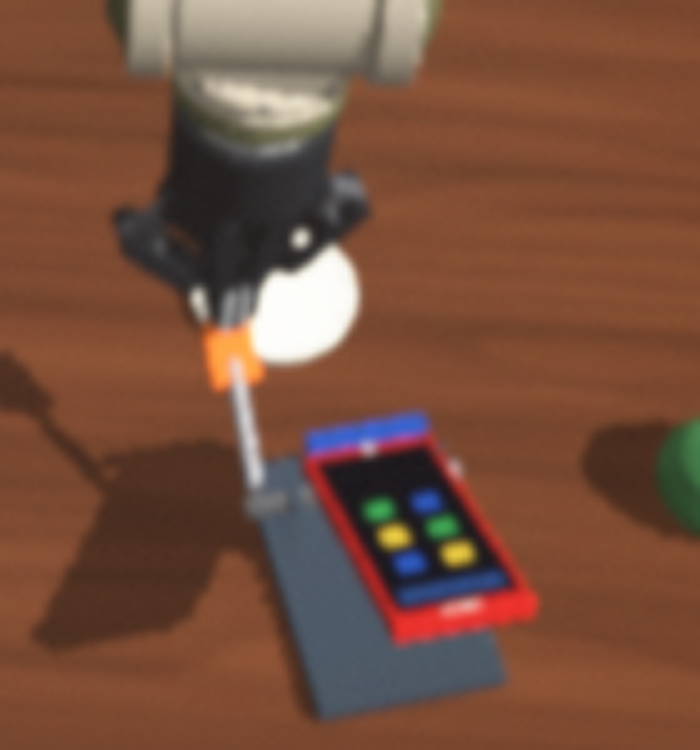

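Run:
```python
from h import *
d=np.load("scene.npy",allow_pickle=True).item()
s=observe();R=np.array(s["tool_rot"]);q=np.array(s["position"])
z=lambda X:np.round((proj(d,X)-[310,200])*5+2)
for w in(.011,0,-.005): print(w,"tip c",z(q+R@[0,0,w]),"near face",z(q+R@[0,.011,w]))
print("paddle",z(stand(-.0664,-.058,.0965+.003)))
for u in(-.017,.017):
  for v in (-.013,.013): print(z(stand(-(.081+u)*np.cos(.611)-.0017,-.058+v,.05+(.081+u)*np.sin(.611)+.0025)))
```

```text
0.011 tip c [228. 318.] near face [234. 336.]
0 tip c [230. 306.] near face [236. 324.]
-0.005 tip c [231. 300.] near face [236. 318.]
paddle [230. 342.]
[210. 377.]
[259. 369.]
[199. 312.]
[248. 303.]
```

Run:
```python
from h import *
d=np.load("scene.npy",allow_pickle=True).item();t=np.load("top.npy",allow_pickle=True).item()
z=lambda X:np.round((proj(d,X)-[310,200])*5+2).tolist()
zt=lambda X:np.round((proj(t,X)-[190,90])*4+1.5).tolist()
for nm,ang in(("seat axes",np.radians(25)),("lever",-np.radians(35)),("flat",0)):
  for tilt in(0,.1):
    a=ang+tilt; th=.611-tilt
    c=np.array([-.081*np.cos(th),.05+.081*np.sin(th)]);xd=np.array([np.cos(a),np.sin(a)]);n=np.array([-xd[1],xd[0]])
    out=[]
    for u in(-.017,.017):
      for v in(-.013,.013):
        p=c+u*xd+.003*n; X=stand(p[0],-.058+v,p[1]); out.append((z(X),zt(X)))
    print(nm,tilt,out)
```

```text
seat axes 0 [([196.0, 328.0], [369.0, 469.0]), ([245.0, 320.0], [326.0, 480.0]), ([213.0, 362.0], [353.0, 413.0]), ([263.0, 353.0], [309.0, 425.0])]
seat axes 0.1 [([193.0, 332.0], [372.0, 478.0]), ([242.0, 323.0], [329.0, 489.0]), ([210.0, 359.0], [356.0, 424.0]), ([259.0, 351.0], [313.0, 436.0])]
lever 0 [([200.0, 317.0], [364.0, 456.0]), ([249.0, 309.0], [320.0, 468.0]), ([211.0, 383.0], [355.0, 417.0]), ([261.0, 374.0], [312.0, 429.0])]
lever 0.1 [([197.0, 318.0], [368.0, 468.0]), ([245.0, 309.0], [324.0, 479.0]), ([209.0, 382.0], [358.0, 425.0]), ([258.0, 374.0], [315.0, 436.0])]
flat 0 [([197.0, 320.0], [368.0, 467.0]), ([246.0, 311.0], [324.0, 479.0]), ([213.0, 374.0], [353.0, 411.0]), ([263.0, 365.0], [309.0, 423.0])]
flat 0.1 [([194.0, 322.0], [371.0, 477.0]), ([242.0, 314.0], [328.0, 489.0]), ([211.0, 372.0], [356.0, 421.0]), ([260.0, 363.0], [313.0, 432.0])]
```

Run:
```python
import cv2
im=cv2.imread("pics/t12.png")[390:490,290:390]; cv2.imwrite("pics/c1.png",cv2.resize(im,None,fx=4,fy=4))
im=cv2.imread("pics/s12.png")[190:310,80:190]; cv2.imwrite("pics/c2.png",cv2.resize(im,None,fx=4,fy=4))
```

```text
(no output)
```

View pics/c1.png

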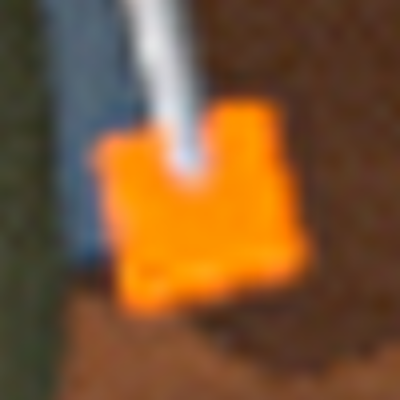

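View pics/c2.png

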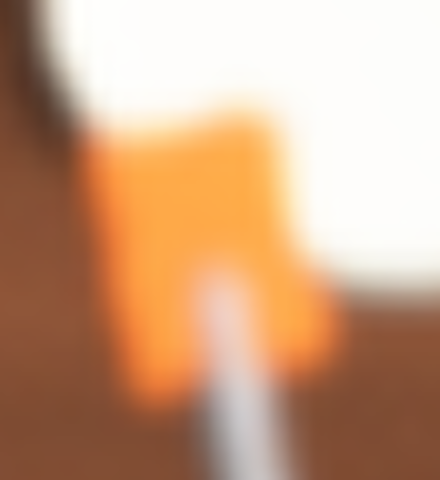

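>>> jog_arm:
  dr:
    - [0,0,0]
    - [0,0,0]
    - [0,0,0]
    - [0,0,0]
    - [0,0,0]
    - [0,0,0]
    - [0,0,0]
    - [0,0,0]
    - [0,0,0]
    - [0,0,0]
  slide:
    - [-0.001,0,0.003]
    - [0,0,0.003]
    - [0,0,0.003]
    - [0,0,0.003]
    - [0,0,0.003]
    - [0,0,0.003]
    - [0,0,0.003]
    - [0,0,0.003]
    - [0,0,0.0]
    - [0,0,0]
  gripper: [-1,-1,-1,-1,-1,-1,-1,-1,-1,-1]

```text
time_s: 24.55
position: [0.5379, 0.138, 0.0989]
tool_rot: [[-0.294, 0.956, 0.002], [0.956, 0.294, 0.0], [-0.0, 0.002, -1.0]]
ft_force: [0.2, -0.5, 1.1]
grip_width: 0.0001
```

Run:
```python
from h import *
go(stand(-.074,-.059,.069),rotm(YAW,0))
b=big("scene","pics/s15.png",(310,200,450,350),5)
```

```text
t 24.55 pos [0.5379 0.138  0.0989] q [   2.2   30.5   85.7    0.    63.7 -104.9] F [ 0.2 -0.5  1.1] w 0.0001
slide tool now [-0.     -0.0013  0.0299]
dr [0.0023 0.0003 0.0019]
slide after dr [-0.     -0.0012  0.0299]
```

View pics/s15.png

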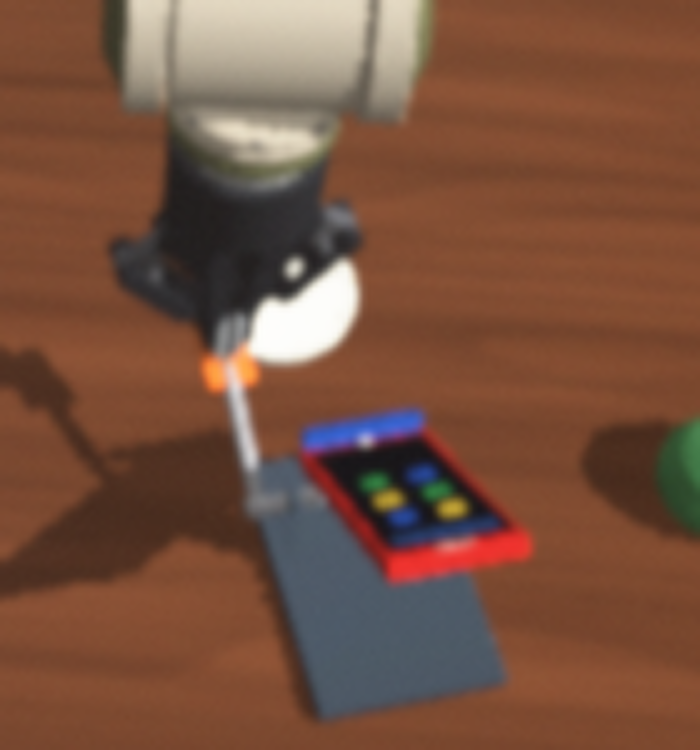

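>>> jog_arm:
  dr:
    - [0,0,0]
    - [0,0,0]
    - [0,0,0]
    - [0,0,0]
    - [0,0,0]
    - [0,0,0]
    - [0,0,0]
    - [0,0,0]
    - [0,0,0]
    - [0,0,0]
  slide:
    - [0,-0.001,0.003]
    - [0,-0.001,0.003]
    - [0,-0.001,0.003]
    - [0,0,0.003]
    - [0,0,0.003]
    - [0,0,0.003]
    - [0,0,0.003]
    - [0,0,0.003]
    - [0,0,0.003]
    - [0,0,0]
  gripper: [-1,-1,-1,-1,-1,-1,-1,-1,-1,-1]

```text
time_s: 25.6
position: [0.535, 0.1372, 0.0713]
tool_rot: [[-0.294, 0.956, 0.002], [0.956, 0.294, 0.001], [0.0, 0.002, -1.0]]
ft_force: [-0.4, -0.7, 1.1]
grip_width: 0.0001
```

Run:
```python
from h import *
go(stand(-.076,-.059,.069),rotm(YAW,0))
b=big("scene","pics/s16.png",(310,200,450,350),5)
```

```text
t 25.6 pos [0.535  0.1372 0.0713] q [   2.1   32.4   87.8    0.    59.7 -105. ] F [-0.4 -0.7  1.1] w 0.0001
slide tool now [-0.0001 -0.0002  0.0023]
dr [ 0.0019 -0.      0.0019]
slide after dr [-0.0001 -0.0002  0.0023]
```

View pics/s16.png

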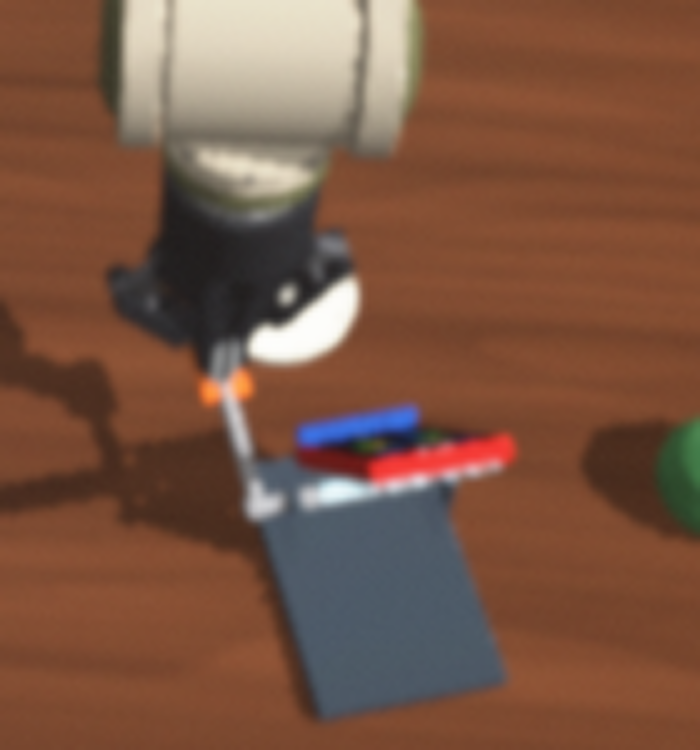

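Rising well; continue gently to the stop.

>>> jog_arm:
  dr:
    - [0,0,0]
    - [0,0,0]
    - [0,0,0]
    - [0,0,0]
    - [0,0,0]
    - [0,0,0]
    - [0,0,0]
    - [0,0,0]
    - [0,0,0]
    - [0,0,0]
  slide:
    - [0,0,0.001]
    - [0,0,0.001]
    - [0,0,0.001]
    - [0,0,0.001]
    - [0,0,0]
    - [0,0,0]
    - [0,0,0]
    - [0,0,0]
    - [0,0,0]
    - [0,0,0]
  gripper: [-1,-1,-1,-1,-1,-1,-1,-1,-1,-1]

```text
time_s: 26.65
position: [0.5354, 0.1372, 0.0696]
tool_rot: [[-0.294, 0.956, 0.004], [0.956, 0.294, 0.0], [-0.001, 0.004, -1.0]]
ft_force: [-5.8, -0.8, 18.3]
grip_width: 0.0002
```

Run:
```python
from h import *
go(stand(-.076,-.059,.069),rotm(YAW,0))
```

```text
t 26.65 pos [0.5354 0.1372 0.0696] q [   2.1   32.5   87.9    0.    59.3 -105. ] F [-5.8 -0.8 18.3] w 0.0002
slide tool now [-0.     -0.0006  0.0006]
dr [0.0043 0.0009 0.0021]
slide after dr [-0.     -0.0006  0.0006]
```

>>> jog_arm:
  dr:
    - [0,0,0]
    - [0,0,0]
    - [0,0,0]
    - [0,0,0]
    - [0,0,0]
    - [0,0,0]
    - [0,0,0]
    - [0,0,0]
    - [0,0,0]
    - [0,0,0]
  slide:
    - [0,0,0.0005]
    - [0,0,0.0005]
    - [0,0,0]
    - [0,0,0]
    - [0,0,0]
    - [0,0,0]
    - [0,0,0]
    - [0,0,0]
    - [0,0,0]
    - [0,0,0]
  gripper: [-1,-1,-1,-1,-1,-1,-1,-1,-1,-1]

```text
time_s: 27.65
position: [0.5355, 0.1373, 0.0694]
tool_rot: [[-0.295, 0.956, 0.005], [0.956, 0.295, 0.0], [-0.001, 0.005, -1.0]]
ft_force: [-8.4, -1.3, 26.0]
grip_width: 0.0001
```

>>> jog_arm:
  dr:
    - [0,0,0]
    - [0,0,0]
    - [0,0,0]
    - [0,0,0]
    - [0,0,0]
    - [0,0,0]
    - [0,0,0]
    - [0,0,0]
    - [0,0,0]
    - [0,0,0]
  slide:
    - [0,0,-0.003]
    - [0,0,-0.005]
    - [0,0,-0.01]
    - [0,0,-0.02]
    - [0,0,-0.03]
    - [0,0,-0.03]
    - [0,0,-0.04]
    - [0,0,-0.04]
    - [0,-0.02,-0.04]
    - [0,-0.03,-0.03]
  gripper: [-1,-1,-1,-1,-1,-1,-1,-1,-1,-1]

```text
time_s: 28.65
position: [0.4869, 0.1223, 0.3172]
tool_rot: [[-0.295, 0.956, 0.005], [0.956, 0.295, 0.001], [-0.001, 0.005, -1.0]]
ft_force: [-0.1, 0.0, -0.8]
grip_width: 0.0001
```

>>> jog_arm:
  dr:
    - [0,0,0]
    - [0,0,0]
    - [0,0,0]
    - [0,0,0]
    - [0,0,0]
    - [0,0,0]
    - [0,0,0]
    - [0,0,0]
    - [0,0,0]
    - [0,0,0]
  slide:
    - [-0.02,-0.03,-0.01]
    - [-0.03,-0.03,0]
    - [-0.03,-0.03,0]
    - [-0.03,-0.03,0]
    - [-0.03,-0.02,0]
    - [-0.03,0,0]
    - [-0.02,0,0]
    - [-0.01,0,0]
    - [0,0,0]
    - [0,0,0]
  gripper: [-1,-1,-1,-1,-1,-1,-1,-1,-1,-1]

```text
time_s: 29.65
position: [0.4116, -0.1093, 0.3245]
tool_rot: [[-0.295, 0.956, 0.002], [0.956, 0.295, 0.001], [0.0, 0.002, -1.0]]
ft_force: [0.7, 0.4, -0.5]
grip_width: -0.0002
```

Run:
```python
from h import *
go(None)
b=big("scene","pics/s17.png",(320,200,450,350),5)
b=big("top","pics/t17.png",(190,90,330,240),4)
d=viewer.get_image("scene");cv2.imwrite("pics/sf.png",d["pixels"])
t=viewer.get_image("top");cv2.imwrite("pics/tf.png",t["pixels"])
a=np.radians(25)+.54;xd=np.array([np.cos(a),np.sin(a)]);n=np.array([-xd[1],xd[0]])
for nm,l in(("TL",(.145,.034,.011)),("TR",(.145,-.034,.011)),("TLb",(.145,.034,0)),("TRb",(.145,-.034,0)),("BL",(0,.034,.011)),("BR",(0,-.034,.011)),("slot",(.1405,0,.011)),("dot",(.0045,0,.011)),("pad",None)):
    if l: p=np.array([0,.05])+(.016+l[2])*n+l[0]*xd; y=l[1]
    else: p=np.array([-.081*np.cos(.0713),.05+.081*np.sin(.0713)+.003]);y=-.058
    X=stand(p[0],y,p[1]);print(nm,"top",np.round((proj(t,X)-[190,90])*4+1.5),"scene",np.round((proj(d,X)-[320,200])*5+2))
```

```text
t 29.65 pos [ 0.4116 -0.1093  0.3245] q [-3.090e+01  5.900e+00  8.250e+01  1.000e-01  9.150e+01 -1.381e+02] F [ 0.7  0.4 -0.5] w -0.0002
TL top [ 97. 236.] scene [458. 427.]
TR top [220. 204.] scene [315. 453.]
TLb top [ 96. 224.] scene [462. 451.]
TRb top [218. 192.] scene [319. 477.]
BL top [177. 427.] scene [368. 419.]
BR top [287. 397.] scene [242. 441.]
slot top [161. 226.] scene [384. 440.]
dot top [230. 406.] scene [307. 430.]
pad top [352. 481.] scene [167. 363.]
```

View pics/s17.png

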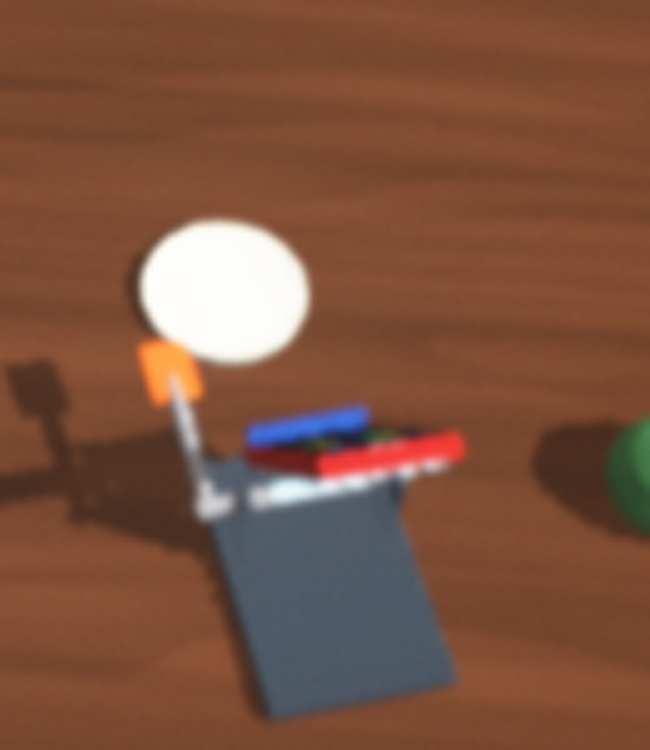

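View pics/t17.png

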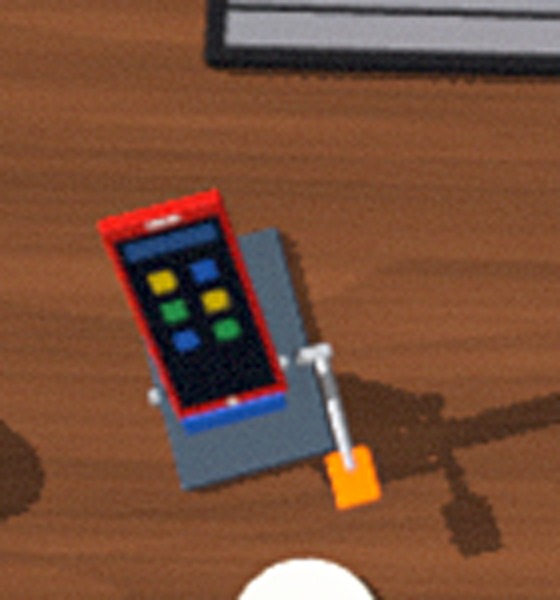

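View pics/tf.png

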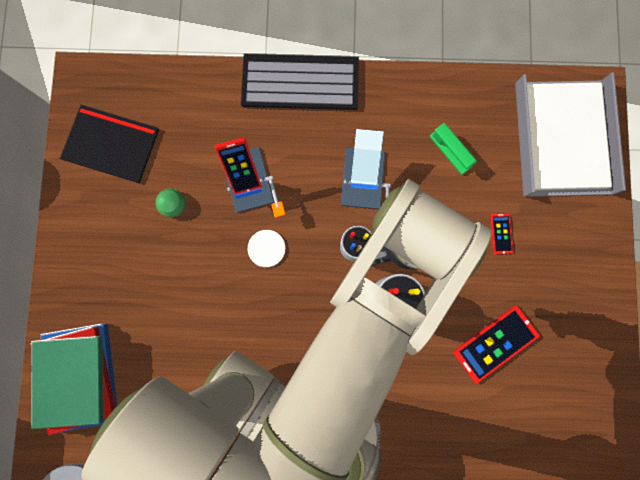

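View pics/sf.png

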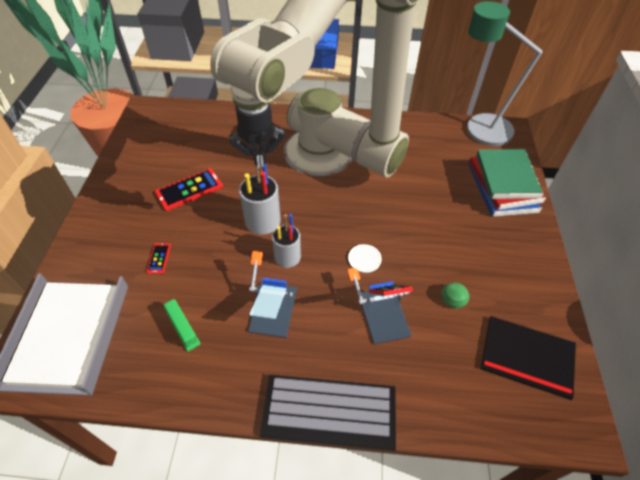

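>>> jog_arm:
  dr:
    - [0,0,0]
    - [0,0,0]
    - [0,0,0]
    - [0,0,0]
    - [0,0,0]
    - [0,0,0]
    - [0,0,0]
    - [0,0,0]
    - [0,0,0]
    - [0,0,0]
  slide:
    - [0,0,-0.01]
    - [0,0,-0.02]
    - [0,0,-0.02]
    - [0,0,-0.02]
    - [0,0,-0.01]
    - [0,0,0]
    - [0,0,0]
    - [0,0,0]
    - [0,0,0]
    - [0,0,0]
  gripper: [-1,-1,-1,-1,-1,-1,-1,-1,-1,-1]

```text
time_s: 30.85
position: [0.4115, -0.11, 0.4041]
tool_rot: [[-0.294, 0.956, 0.001], [0.956, 0.294, 0.001], [0.0, 0.002, -1.0]]
ft_force: [0.0, 0.3, -0.7]
grip_width: 0.0002
```

Run:
```python
from h import *
go(None)
a=np.load("scene.npy",allow_pickle=True).item()["pixels"][170:270,235:310].astype(int)
b=viewer.get_image("scene")["pixels"][170:270,235:310].astype(int)
print("cups diff px>60:",(abs(a-b).max(2)>60).sum())
print(env.close_job())
```

```text
t 30.85 pos [ 0.4115 -0.11    0.4041] q [-3.100e+01  4.700e+00  7.130e+01  1.000e-01  1.040e+02 -1.381e+02] F [ 0.   0.3 -0.7] w 0.0002
cups diff px>60: 3
the job is handed in; nothing more can be done
None
```

The phone is in the left stand, the one with the coaster in front. It lies right way up, screen out, centred, with its lower end on the ledge. I put it there while the stand was laid back, then pressed the orange lever down to its stop. The job was handed in at about 31 s.

- **Seating:** I felt about 7.5 N when the phone met the ledge. In the final top view its lower end sits inside the blue lip and is centred to within about 1 mm.
- **Lever:** The force rose to 26 N at the stop, well above the 5–9 N the paddle needs. The raised phone and paddle then matched the positions expected at full tilt to about 1 px in the top view.
- **Everything else:** The other stand and the loose objects looked unmoved in the final pictures. A before-and-after comparison of the two cups showed no change. The arm ended clear of everything, with no force on it.
- **Disagreement:** The scene camera read about 1–2 px off from the top camera throughout. I relied on contact forces for the final fit.

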